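Put the medicine carousel and its bottle lane back in order

TASK

The knob of the medicine carousel has come off: match its flat bore to the flat of the D-shaft, push it fully home until it snaps, only then turn the carousel until the blue bay is at the yellow mark on the base and clicks, and last stand the red-capped syrup bottle in the middle of the blue bay. Also stand every fallen square bottle with a ball stopper upright again in the blue-edged lane, so that all bottles there are standing. Leave the other things on the counter where they are.

Things in the scene. Friction and masses are not known exactly. Their poses are not given: they have to be found in the camera images.
- knob: Loose black knob, 150 g, upright on the counter: round skirt 76 mm across, 18 mm high; above it, to 60 mm, a bar grip 44 mm wide (y), 80 mm long (x). Origin: centre of its underside, z up. D-bore 46 mm deep in the underside, on the axis; its flat is on the +x side, marked by the white pointer line. Bore: flat 8.2 mm, elsewhere 15.3 mm from the axis. Match the shaft's yaw within about 4 degrees.
- shaft_seat (a point): Centre of the top of the turntable's grey hub, 90 mm above the counter: here the knob's underside rests when home, its x and z axes along this frame's. Turns with the turntable. The D-shaft, 28 mm across, rises 40 mm from here along z, top 6 mm tapered; its flat (7 mm off axis) faces +x, to the blue bay. Sprung balls in it snap into the bore: pushing takes 10 to 22 N over the last 30 mm.
- turntable (a joint): Angle of the turntable, rad, counter-clockwise from above; starts at 0.6 to 1.2, stays where left, range -0.4 to 1.5. At 0 the blue bay points at the yellow mark on the base and a sprung ball clicks between two studs (about 0.2 N m, holds within 0.1 rad). Turn clockwise to 0. The knob has about 0.1 rad of play on the shaft. 228 mm across; fins and jars reach 81 mm above the counter.
- carousel: The carousel's fixed round base, 264 mm across, 20 mm high. Origin: its centre, on the counter. Its +x axis points, roughly towards the robot, to a small dark block with the yellow mark (centred 147 mm out, 34 mm high).
- lane: The lane: fixed grey tray 145 mm (x) by 450 mm (y), floor 6 mm thick, a blue edge 6 mm thick rising to 11 mm above the counter along each long side, ends open. Origin: centre of its underside, on the counter. The bottles are in a row along y about 90 mm apart, fallen ones lying across it. They may stand anywhere wholly on its floor.
- bottle1: Square amber medicine bottle, 150 g: body 50 x 50 mm, 46 mm tall, thin neck, white ball stopper 30 mm across centred 75 mm above the underside (30 mm above the origin); 90 mm overall. Starts lying on a side face in the lane, stopper roughly towards or away from the robot, or absent (None). Origin: on its axis, 45 mm above the underside; z to the stopper. Held by the stopper it swings upright.
- bottle2: Square amber medicine bottle, 150 g: body 50 x 50 mm, 46 mm tall, thin neck, white ball stopper 30 mm across centred 75 mm above the underside (30 mm above the origin); 90 mm overall. Starts lying on a side face in the lane, stopper roughly towards or away from the robot, or absent (None). Origin: on its axis, 45 mm above the underside; z to the stopper. Held by the stopper it swings upright.
- bottle3: Square amber medicine bottle, 150 g: body 50 x 50 mm, 46 mm tall, thin neck, white ball stopper 30 mm across centred 75 mm above the underside (30 mm above the origin); 90 mm overall. Starts lying on a side face in the lane, stopper roughly towards or away from the robot, or absent (None). Origin: on its axis, 45 mm above the underside; z to the stopper. Held by the stopper it swings upright.
- bottle4: Square amber medicine bottle, 150 g: body 50 x 50 mm, 46 mm tall, thin neck, white ball stopper 30 mm across centred 75 mm above the underside (30 mm above the origin); 90 mm overall. Starts lying on a side face in the lane, stopper roughly towards or away from the robot, or absent (None). Origin: on its axis, 45 mm above the underside; z to the stopper. Held by the stopper it swings upright.
- bottle5: The same bottle as bottle1, standing upright in the lane at the start; it must be standing in the lane at the end too. Origin: on its axis, 45 mm above its underside, z up to the stopper.
- syrup: Round amber syrup bottle with a red cap, standing on the counter at the start: 48 mm across, 140 mm tall, 250 g, narrower neck at the top. Origin: centre of its underside, z up.
- blue_bay (a point): Middle of the floor of the blue bay of the turntable, 32 mm above the counter, 80 mm out from the shaft; turns with the turntable. x points outwards. Clear fins 42 mm high stand 30 degrees either side; at this point the bay is 77 mm wide.
- carton: White carton 50 x 110 x 70 mm; not part of the job, leave it alone. Origin: where its middle meets the counter.
- tape_roll: Yellow roll of tape 90 mm across, 30 mm high; not part of the job, leave it alone. Origin: where its middle meets the counter.
- spatula: Steel spatula with a wooden handle, 190 mm long; not part of the job, leave it alone. Origin: at its middle.
- cup: White open cup 72 mm across, 85 mm tall; not part of the job, leave it alone. Origin: where its middle meets the counter.
Mind the look-alikes: they are no part of the job. What is shaped like the bottle4 but pink is not meant. Leave any turquoise look-alike of the syrup alone.

How it is judged:
On the way, in this order (a step that is already met when the one before it is completed fails the run):
1. the knob is fully home on the D-shaft, snapped (z of knob in the frame of shaft_seat between -0.004 and 0.003 m and horizontal distance between knob and shaft_seat below 0.004 m and angle between the z axis of knob and the z axis of shaft_seat, either way round below 0.06 rad), for 0.2 s.
2. the carousel is turned to its click, blue bay at the yellow mark, knob still home (all of step 1 and value of joint turntable between -0.05 and 0.05 rad), for 0.3 s.
3. the syrup bottle stands in the middle of the blue bay (all of step 2 and horizontal distance between syrup and blue_bay below 0.015 m and z of syrup in the frame of blue_bay between -0.004 and 0.005 m and angle between syrup's own z axis and vertical below 0.1 rad), for 0.2 s.
At the end, for the whole second after the job is handed in: Knob within 3 mm of the hub, 4 mm of its axis, 0.06 rad of square; turntable within 0.05 rad of 0; syrup upright within 15 mm of the bay's middle; every bottle present within 0.1 rad of upright on the lane floor, centre within 50 mm (across) and 205 mm (along) of the lane's middle; all at rest (all of step 3 and angle between each of bottle1, bottle2, bottle3, bottle4, bottle5's own z axis and vertical below 0.1 rad and z of bottle1 in the frame of lane between 0.046 and 0.057 m and x of bottle1 in the frame of lane between -0.05 and 0.05 m and y of bottle1 in the frame of lane between -0.205 and 0.205 m and linear speed of each of bottle1, bottle2, bottle3, bottle4, bottle5, knob, syrup below 0.02 m/s and z of bottle2 in the frame of lane between 0.046 and 0.057 m and x of bottle2 in the frame of lane between -0.05 and 0.05 m and y of bottle2 in the frame of lane between -0.205 and 0.205 m and z of bottle3 in the frame of lane between 0.046 and 0.057 m and x of bottle3 in the frame of lane between -0.05 and 0.05 m and y of bottle3 in the frame of lane between -0.205 and 0.205 m and z of bottle4 in the frame of lane between 0.046 and 0.057 m and x of bottle4 in the frame of lane between -0.05 and 0.05 m and y of bottle4 in the frame of lane between -0.205 and 0.205 m and z of bottle5 in the frame of lane between 0.046 and 0.057 m and x of bottle5 in the frame of lane between -0.05 and 0.05 m and y of bottle5 in the frame of lane between -0.205 and 0.205 m and velocity of joint turntable below 0.05 rad/s); the robot touches nothing.
It fails at once if the carton is pushed aside or knocked over (moved more than 40 mm) (distance of carton from where it was at the start of the episode above 0.04 m).
It fails at once if the tape_roll is pushed aside or knocked over (moved more than 40 mm) (distance of tape_roll from where it was at the start of the episode above 0.04 m).
It fails at once if the spatula is pushed aside or knocked over (moved more than 40 mm) (distance of spatula from where it was at the start of the episode above 0.04 m).
It fails at once if the cup is pushed aside or knocked over (moved more than 40 mm) (distance of cup from where it was at the start of the episode above 0.04 m).
Of bottle1, bottle2, bottle3, bottle4 only 3 to 4 are there at a start; the rules pass over those that are not, and their reading is None.
At some moment in a run one of bottle1, bottle2, bottle3, bottle4 may be knocked a few centimetres aside while the robot is not near it.
It also fails if it takes over 210 s, if anything falls off the work surface, if the arm or the gripper's body presses on something with over 40 N, if the wrist force passes 120 N, or if a joint passes its speed limit or range.

ROBOT

A 6-joint arm with a two-finger parallel gripper is mounted at the origin on the work surface. World frame = base frame: x ahead of the robot, y to its left, z up, the work surface at z = 0. Lengths are in m, angles in rad, forces in N, time in s.
With the tool pointing down it reaches from about 0.35 to 0.775 m from the base axis. Payload 5.5 kg.
Tool frame: the origin (TCP) lies at the very end of the fingers, on their centre line; the grasp point (between the pads) lies 19 mm behind it (env.grip_depth is the distance from the TCP to the grasp point, in m); z points along the fingers, y is the direction in which the jaws open and shut (so a half turn about z gives the same grasp; the last joint's range is limited). The gripper opens to 85 mm and grips with 20 to 120 N. Pads are 22 mm wide; open, the fingers measure 114 mm over their backs; the gripper's body (76 mm by 85 mm) begins 54 mm behind the grasp point. The pads swing forward as they close: fully open they stand 13 mm farther back than shut.
Start: joints at [1.021, 0.313, 0.046, 1.304, 0, 1.431], TCP at [0.229, 0.527, 0.211] pointing down, gripper open.
Joint ranges: [-2.76, 2.76], [-0.86, 1.69], [-1.03, 1.26], [-2.2, 2.34], [-1.47, 1.5], [-3.14, 3.14]. Speed limits (rad/s): [2.57, 2.57, 3.14, 3.14, 3.14, 3.14].

INTERFACE

Orientations are given as a unit quaternion [w, x, y, z].
In Python, from workcell import env gives the robot as it stands.
- The arm moves only by the tool step_arm, never from a script. Its argument "series" is a list of rows, each a list of 3 entries, a list of its own where there are three numbers: the shift along the world's x, y, z in cm, then the turn about the world's z in rad, then the closure in counts, from 0 (fully open) to 255 (shut). A call has 1 to 5 rows; each row is the pose to reach, as a shift and turn from the pose measured when the call began; what a row does not reach only later rows make up. A row lasts 1/8 s, in which the tool goes at most 62.5 mm and 10.7 degrees, less where a joint would pass 70% of its speed; a pose out of reach is approached as far as the arm can. A call with a gripper value outside its range is refused whole. The fingers move at their own pace and stop on an object; "newtons" is the grip in N (left out, the last holds). Time passes only in rows, so rows that repeat a pose let the fingers close. It gives the time, the measured TCP pose, the force and the opening at its end, in the units of the state.
- env.get_state(): the state, without advancing time (a new reading comes with each control period).
- env.read_camera(name): name is "scene" or "top"; returns a dict with "frame" (480x640x3 uint8, red, green, blue), "vertical_fov" (degrees; the focal length in pixels is half the picture's height over the tangent of half this angle, whatever the lens; pixels are square), "cx", "cy" (the principal point, pixels), "camera_from_world" (4x4, takes a point from world to camera coordinates). Camera axes: x right, y down, z forward; pixel columns grow to the right and rows downward; lengths in m; the calibration is good to about 2 mm. A picture is of the moment at which its call begins. There is no depth.
- env.hand_in(): hands the job in, once; it reports no verdict.
The state is a dict: "clock": time; "joint_pos": joint angles; "qvel": joint speeds; "tau": joint torques, N m; "tcp_pos": TCP position; "orientation": TCP orientation; "wrist_force": force on the tool from outside, world axes, zero at the start; "ft_torque": the same for the moment, N m; "finger_gap": finger opening in m.
Only numpy, scipy, OpenCV 4.12 (cv2) and the standard library are available. Lean on these libraries where they do the work, as an engineer would, in place of code of your own. Each camera call takes 0.05 s, during which the arm holds its last target.

## Working session

There is one attempt and no reset: what is moved stays moved. The work goes in short steps, Python scripts to look and compute and a tool call to move; the robot and the scene stay as the last step left them, time stands still between calls to the robot, and variables do not carry over. Pictures are saved under pics/ and viewed, and the job is handed in when it is done.

Besides the shell and the picture viewer there is one more tool, called as name(argument=value, ...), one argument or row to a line, values as JSON. step_arm: Moves the arm, as the interface text tells. Its arguments: {"type":"object","properties":{"series":{"type":"array"},"newtons":{"type":"number"}},"required":["series"]}

```bash
ls; mkdir -p pics
python3 - <<'E'
from workcell import env
import cv2,numpy as np
print(env.get_state())
for n in("scene","top"):
    d=env.read_camera(n); cv2.imwrite(f"pics/{n}0.png",d["frame"][:,:,::-1]); print(n,d["vertical_fov"],d["cx"],d["cy"],d["camera_from_world"],{k for k in d})
E
```

```text
pics
{'clock': 0.0, 'joint_pos': array([1.02135845e+00, 3.14014826e-01, 4.49777449e-02, 1.30362035e+00,
       2.67389835e-05, 1.43122148e+00]), 'qvel': array([0.00090316, 0.00030194, 0.00021265, 0.00100649, 0.00165349,
       0.00060844]), 'tau': array([ 3.16873484e-04, -4.80625355e+01,  2.98534960e+01,  1.92875013e-02,
       -3.13999981e-04, -2.86405805e-05]), 'tcp_pos': array([0.22882195, 0.52690143, 0.20990021]), 'orientation': array([-3.26861144e-04,  2.03500034e-01,  9.79074497e-01, -8.71359453e-04]), 'wrist_force': array([ 1.20927561,  0.423056  , -0.08443927]), 'ft_torque': array([-0.03137873, -0.02612713, -0.01975743]), 'finger_gap': 0.08543278537266834}
scene 47.809387607494315 318.1124018696707 252.43606519526227 [[-0.65647696  0.75415691 -0.01689249  0.42651429]
 [ 0.56429174  0.47609598 -0.67446828 -0.23783138]
 [-0.50061247 -0.45230518 -0.73811055  1.36507949]
 [ 0.          0.          0.          1.        ]] {'cy', 'vertical_fov', 'camera_from_world', 'cx', 'frame'}
top 46.38218281429096 312.75216304482785 235.671612638679 [[-0.01643331 -0.99961277 -0.02245569 -0.04535002]
 [-0.99816879  0.01770891 -0.05784003  0.573254  ]
 [ 0.0582153   0.02146407 -0.99807328  1.26844788]
 [ 0.          0.          0.          1.        ]] {'cy', 'vertical_fov', 'camera_from_world', 'cx', 'frame'}
```

View pics/scene0.png

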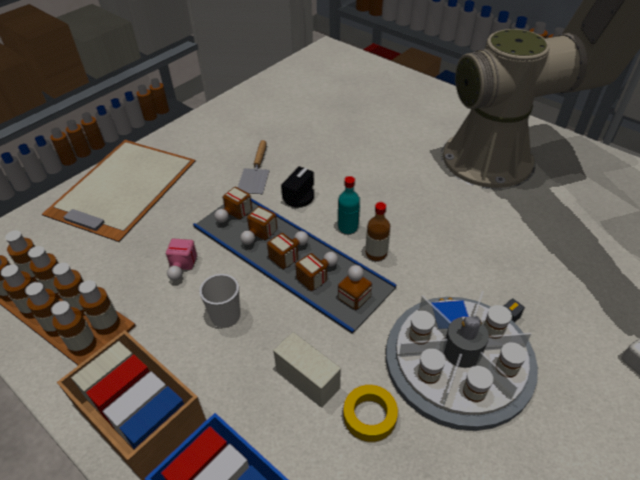

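View pics/top0.png

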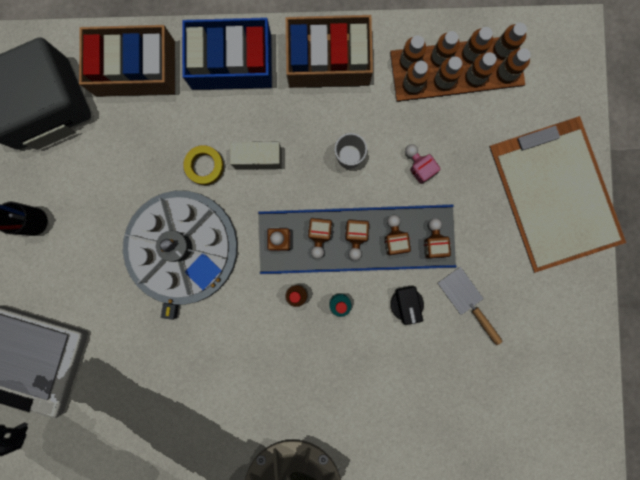

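The top view shows:
- **Fallen amber bottles:** bodies at (320,230), (357,231), (397,243) and (437,246). The standing one is at (278,239).
- **Knob:** (409,305).
- **Syrup:** red cap at (297,296).
- **Carousel:** (180,246).

Look-alikes to reject: the pink bottle at (424,167), the turquoise syrup at (340,304), and the rack of amber bottles at top right (455,65).

Next I'll check the choices in close crops.

```bash
cat > h.py <<'E'
from workcell import env
import cv2,numpy as np
class Cam:
    def __init__(s,n):
        d=env.read_camera(n); s.im=d["frame"][:,:,::-1].copy(); s.f=240/np.tan(np.radians(d["vertical_fov"])/2)
        s.cx,s.cy=d["cx"],d["cy"]; s.T=d["camera_from_world"]; s.R=s.T[:3,:3]; s.t=s.T[:3,3]; s.C=-s.R.T@s.t
    def ray(s,u,v): return s.R.T@np.array([(u-s.cx)/s.f,(v-s.cy)/s.f,1])
    def plane(s,u,v,z):
        r=s.ray(u,v); return s.C+r*(z-s.C[2])/r[2]
    def proj(s,p):
        c=s.R@np.asarray(p,float)+s.t; return np.array([s.cx+s.f*c[0]/c[2],s.cy+s.f*c[1]/c[2]])
    def crop(s,x,y,w,h,k,name):
        cv2.imwrite(f"pics/{name}.png",cv2.resize(s.im[y:y+h,x:x+w],None,fx=k,fy=k,interpolation=cv2.INTER_CUBIC))
def tri(a,ua,b,ub):
    A=[];B=[]
    for c,u in((a,ua),(b,ub)):
        r=c.ray(*u); r/=np.linalg.norm(r); P=np.eye(3)-np.outer(r,r); A.append(P);B.append(P@c.C)
    A=np.vstack(A);B=np.hstack(B); x=np.linalg.lstsq(A,B,rcond=None)[0]; return x,np.linalg.norm(A@x-B)
E
python3 - <<'E'
from h import *
t=Cam("top");s=Cam("scene")
t.crop(255,200,210,130,3.8,"t_lane"); t.crop(115,180,135,145,4,"t_car")
s.crop(180,160,230,160,3.4,"s_lane"); s.crop(380,280,160,140,4,"s_car")
print(t.C,s.C)
E
```

```text
[ 0.49761593 -0.08271022  1.29814259] [1.09757889 0.40900438 0.85437474]
```

View pics/t_lane.png

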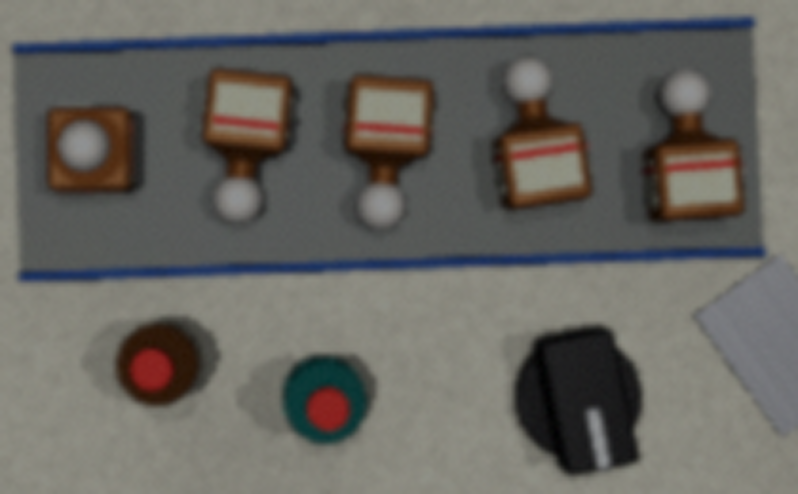

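View pics/t_car.png

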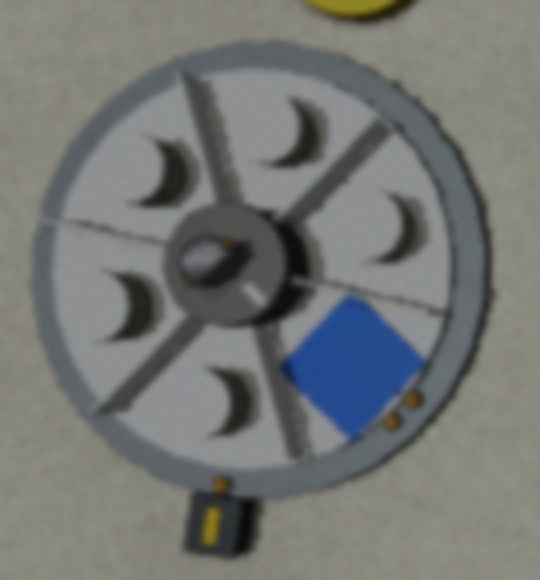

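View pics/s_lane.png

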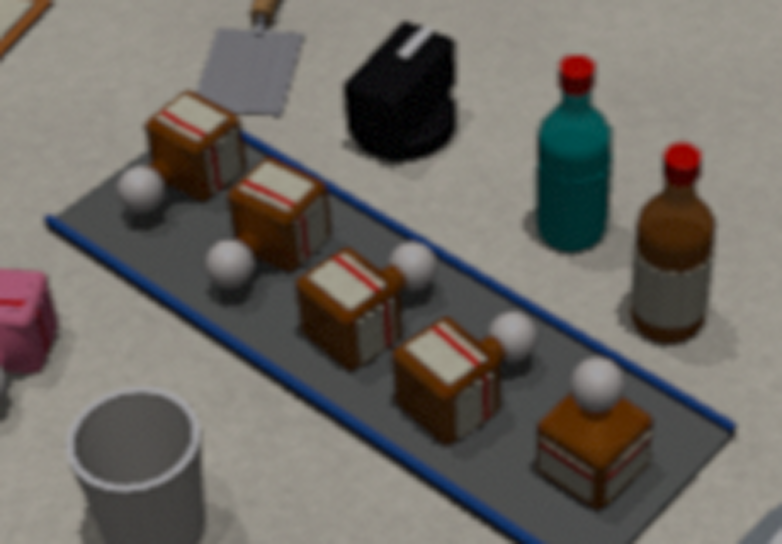

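View pics/s_car.png

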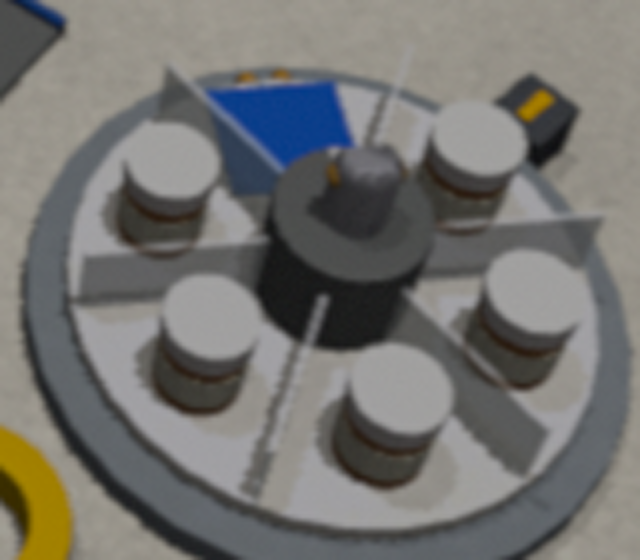

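The crops confirm the choices: amber bottles with white balls, and the brown syrup rather than the turquoise one. The knob's pointer line faces the robot, and the hub's white line and blue patch face lower right. Now measuring.

```bash
cat > m.py <<'E'
from h import *
def comps(m,amin):
    n,l,st,c=cv2.connectedComponentsWithStats(m.astype(np.uint8)); return [(c[i],st[i,4],(l==i)) for i in range(1,n) if st[i,4]>=amin]
def masks(c):
    hsv=cv2.cvtColor(c.im,cv2.COLOR_BGR2HSV); return hsv
E
python3 - <<'E'
from m import *
t=Cam("top");s=Cam("scene")
ht,hs=masks(t),masks(s)
# balls: bright low saturation inside lane area
def balls(h,roi):
    x,y,w,hh=roi; m=np.zeros(h.shape[:2],bool); sub=h[y:y+hh,x:x+w]; m[y:y+hh,x:x+w]=(sub[...,2]>125)&(sub[...,1]<25); return [(c.round(1),a) for c,a,_ in comps(m,25)]
print(ht[252,317],ht[205,300]); print("top",balls(ht,(262,210,190,58))); print("scene",balls(hs,(200,180,190,120)))
# red caps
for n,c,h in(("t",t,ht),("s",s,hs)):
    m=((h[...,0]<6)|(h[...,0]>174))&(h[...,1]>170)&(h[...,2]>90)
    print(n,[(k.round(1),a) for k,a,_ in comps(m,20)])
    b=(h[...,0]>105)&(h[...,0]<120)&(h[...,1]>150)&(h[...,2]>70)
    print(n,"blue",[(k.round(1),a) for k,a,_ in comps(b,40)])
    y=(h[...,0]>18)&(h[...,0]<32)&(h[...,1]>150)&(h[...,2]>100)
    print(n,"yel",[(k.round(1),a) for k,a,_ in comps(y,4)])
E
```

```text
[ 98   7 144] [ 25  21 132]
top [(array([393.9, 220.3]), np.int32(45)), (array([435.7, 223.7]), np.int32(47)), (array([276.2, 237.6]), np.int32(48)), (array([317. , 251.7]), np.int32(45)), (array([355. , 253.3]), np.int32(43))]
scene [(array([212.9, 194.2]), np.int32(866)), (array([321.6, 219.1]), np.int32(3528)), (array([371.8, 197. ]), np.int32(1019)), (array([220.3, 212.5]), np.int32(59)), (array([246.5, 234.4]), np.int32(67)), (array([236.7, 273.8]), np.int32(2586)), (array([300.8, 235.2]), np.int32(65)), (array([330.1, 255.9]), np.int32(76)), (array([355.3, 270. ]), np.int32(89))]
t [(array([338.5,  43. ]), np.int32(620)), (array([254.3,  46.4]), np.int32(601)), (array([90.9, 54.1]), np.int32(591)), (array([294.3, 296.9]), np.int32(89)), (array([340.7, 307.2]), np.int32(82))]
t blue [(array([227.3,  51.8]), np.int32(637)), (array([298.5,  44. ]), np.int32(596)), (array([214.5,  47.1]), np.int32(608)), (array([130.1,  53. ]), np.int32(586)), (array([398.4, 207.4]), np.int32(64)), (array([312.6, 210.5]), np.int32(119)), (array([202.6, 271. ]), np.int32(648)), (array([427.9, 266.5]), np.int32(56)), (array([370.5, 268.5]), np.int32(58))]
t yel [(array([202.4, 164.2]), np.int32(657)), (array([167.3, 310.9]), np.int32(23))]
s [(array([349.1, 179.4]), np.int32(49)), (array([380.4, 205.7]), np.int32(61)), (array([178.1, 248.2]), np.int32(29)), (array([115.9, 379.7]), np.int32(1170)), (array([194.3, 456. ]), np.int32(1484))]
s blue [(array([276.4, 279.1]), np.int32(420)), (array([352.1, 259.8]), np.int32(149)), (array([451.7, 309.2]), np.int32(429)), (array([150.2, 414.2]), np.int32(1316)), (array([213.4, 447.9]), np.int32(700)), (array([251.9, 474.3]), np.int32(230))]
s yel [(array([513.4, 306.1]), np.int32(35)), (array([370.4, 410. ]), np.int32(1346))]
```

Run:
```python
from m import *
t=Cam("top");s=Cam("scene");ht=masks(t);hs=masks(s)
q=lambda x,y,x0,y0,k:((x+.5)/k-.5+x0,(y+.5)/k-.5+y0)
L=lambda x,y:q(x,y,255,200,3.8); K=lambda x,y:q(x,y,115,180,4); SC=lambda x,y:q(x,y,380,280,4); SL=lambda x,y:q(x,y,180,160,3.4)
# balls tri
bt=dict(A=L(238,199),B=L(382,205),C=L(529,80),D=L(686,94),E=L(83,146))
bs=dict(A=SL(513,337),B=SL(412,266),C=SL(230,265),D=SL(141,190),E=SL(597,385))
for k in bt:
    p,e=tri(t,bt[k],s,bs[k]); print(k,p.round(4),"e%.4f"%e,"plane",t.plane(*bt[k],.081 if k=='E' else .031).round(4),s.plane(*bs[k],.081 if k=='E' else .031).round(4))
# body label centres (z=.056)
for k,u in dict(A=(248,109),B=(389,115),C=(544,162),D=(698,178)).items(): print("body",k,t.plane(*L(*u),.056).round(4))
# lane corners at z=.011
for n,u in(("TL",(14,47)),("TR",(753,21)),("BR",(763,252)),("BL",(21,277))): print(n,t.plane(*L(*u),.011).round(4))
# syrup cap
p,e=tri(t,(294.3,296.9),s,(380.4,205.7)); print("cap",p.round(4),e, t.plane(294.3,296.9,.14).round(4))
print("syr t base",)
# mark
p,e=tri(t,(167.3,310.9),s,(513.4,306.1)); print("mark",p.round(4),e,t.plane(167.3,310.9,.034).round(4),s.plane(513.4,306.1,.034).round(4))
print("bluepatch",t.plane(202.6,271,.032).round(4))
# knob pointer
for u in((592,410),(602,465)): print("ptr",t.plane(*L(*u),.06).round(4))
# white disc of turntable
m=(ht[...,2]>105)&(ht[...,1]<20); x=np.zeros_like(m); x[185:320,118:240]=m[185:320,118:240]
x=x.astype(np.uint8); 
x[(ht[...,0]>105)&(ht[...,1]>150)&(np.hypot(*np.indices(x.shape)-np.array([247,178])[:,None,None])<60)]=1
pts=cv2.convexHull(np.argwhere(x)[:,::-1].astype(np.int32)[np.hypot(*(np.argwhere(x)[:,::-1]-[177.5,247]).T)<56]); e=cv2.fitEllipse(pts); print(e, t.plane(*e[0],.032).round(4))
# hub edge: dark outline crop points / shaft tip
print("hub top",t.plane(*K(225,265),.09).round(4),"shaft tip",tri(t,K(204,257),s,SC(370,157)))
```

```text
A [ 0.5347 -0.0653  0.0294] e0.0006 plane [ 0.5344 -0.0651  0.031 ] [ 0.536  -0.0647  0.031 ]
B [ 0.5299 -0.1512  0.0296] e0.0011 plane [ 0.5293 -0.1506  0.031 ] [ 0.5313 -0.1508  0.031 ]
C [ 0.6025 -0.2398  0.0289] e0.0002 plane [ 0.6022 -0.2395  0.031 ] [ 0.6038 -0.2383  0.031 ]
D [ 0.5926 -0.3329  0.0291] e0.0006 plane [ 0.5922 -0.3323  0.031 ] [ 0.594  -0.3316  0.031 ]
E [0.5655 0.022  0.0793] e0.0014 plane [0.5648 0.0226 0.081 ] [0.5673 0.0221 0.081 ]
body A [ 0.5862 -0.0721  0.056 ]
body B [ 0.5812 -0.1544  0.056 ]
body C [ 0.5521 -0.2439  0.056 ]
body D [ 0.5413 -0.3329  0.056 ]
TL [0.6298 0.07   0.011 ]
TR [ 0.6372 -0.3778  0.011 ]
BR [ 0.4977 -0.3795  0.011 ]
BL [0.49   0.0672 0.011 ]
cap [ 0.4398 -0.0182  0.1372] 0.0010649710879111038 [ 0.4395 -0.0177  0.14  ]
syr t base
mark [0.4075 0.2749 0.0337] 0.0010802223100791777 [0.4072 0.2755 0.034 ] [0.4083 0.2743 0.034 ]
bluepatch [0.4957 0.1955 0.032 ]
ptr [ 0.4085 -0.2674  0.06  ]
ptr [ 0.3769 -0.2723  0.06  ]
((173.8511199951172, 245.87413024902344), (105.2795639038086, 105.87772369384766), 26.23240852355957) [0.5538 0.2609 0.032 ]
hub top [0.5514 0.2517 0.09  ] shaft tip (array([0.55422112, 0.25167122, 0.1288726 ]), np.float64(0.0005156550395105267))
```

Run:
```python
from m import *
t=Cam("top");s=Cam("scene")
q=lambda x,y,x0,y0,k:((x+.5)/k-.5+x0,(y+.5)/k-.5+y0)
K=lambda x,y:q(x,y,115,180,4)
P=[t.plane(*K(*u),.032)[:2] for u in((283,366),(352,440),(355,295),(425,362))]
for a,b in((0,1),(2,3)):
    d=P[b]-P[a]; print("edge dir",np.degrees(np.arctan2(d[1],d[0])),np.linalg.norm(d))
for a,b in((2,0),(3,1)):
    d=P[b]-P[a]; print("perp edge-90",np.degrees(np.arctan2(d[1],d[0]))-90,np.linalg.norm(d))
print("patch ctr",np.mean(P,0))
a,b=[t.plane(*K(*u),.09)[:2] for u in((247,283),(265,303))]; d=b-a; print("hub line",a,b,np.degrees(np.arctan2(d[1],d[0])))
big=cv2.resize(t.im[225:270,150:205],None,fx=12,fy=12,interpolation=cv2.INTER_CUBIC); big=np.clip(big.astype(float)*1.6,0,255).astype(np.uint8)
cv2.imwrite("pics/hub_t.png",big)
big=cv2.resize(s.im[305:375,435:500],None,fx=8,fy=8,interpolation=cv2.INTER_CUBIC); cv2.imwrite("pics/hub_s.png",np.clip(big.astype(float)*1.6,0,255).astype(np.uint8))
big=cv2.resize(t.im[280:330,380:440],None,fx=12,fy=12,interpolation=cv2.INTER_CUBIC); big=np.clip(big.astype(float)*4,0,255).astype(np.uint8)
cv2.imwrite("pics/knob_t.png",big)
```

```text
edge dir -137.3311817202184 0.057672417153012606
edge dir -134.26036850803604 0.05532125932796104
perp edge-90 43.82377368979721 0.05711848704802671
perp edge-90 46.081226772038946 0.06017714718133636
patch ctr [0.49558908 0.19445439]
hub line [0.54138722 0.2396766 ] [0.53037688 0.22989128] -138.37123454277304
```

View pics/hub_t.png

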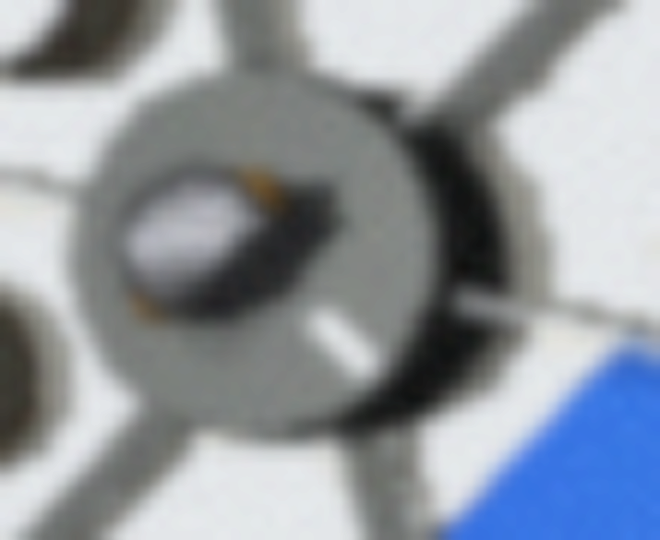

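View pics/hub_s.png

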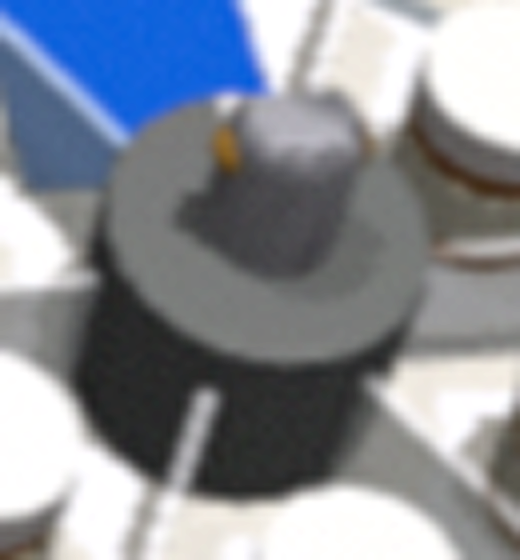

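View pics/knob_t.png

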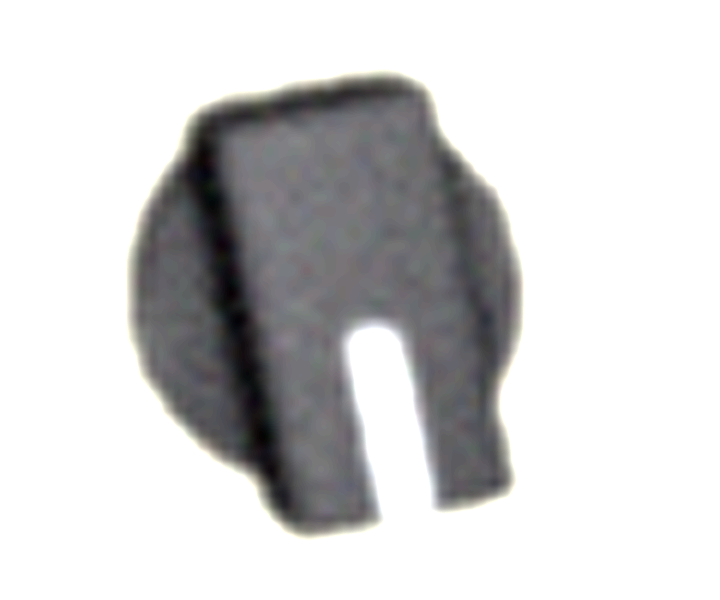

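Run:
```python
from m import *
t=Cam("top");s=Cam("scene")
q=lambda x,y,x0,y0,k:((x+.5)/k-.5+x0,(y+.5)/k-.5+y0)
c=t.plane(*q(255,253.5,150,225,12),.09); print("hub top ctr t",c)
# scene hub disc: ellipse left 103,right 430; top ~93,bottom 362
print("s",s.plane(*q(267,229,435,305,8),.09))
a,b=[t.plane(*q(*u,150,225,12),.09)[:2] for u in((312,318),(372,370))]
for v in(b-a,b-c[:2],(a+b)/2-c[:2]): print("ang",np.degrees(np.arctan2(v[1],v[0])))
pc=t.plane(202.6,271,.032); v=pc-c; print("patch from hub",np.degrees(np.arctan2(v[1],v[0])),np.linalg.norm(v[:2]))
m=np.array([.4077,.2749]); v=m-c[:2]; print("mark ang",np.degrees(np.arctan2(v[1],v[0])),np.linalg.norm(v))
cs=[t.plane(*q(*u,380,280,12),.06)[:2] for u in((218,140),(425,92),(512,488),(290,530))]
print("knob",np.mean(cs,0),[np.linalg.norm(cs[i]-cs[i-1]).round(4) for i in range(4)])
for i,j in((0,3),(1,2)):
    d=cs[j]-cs[i]; print(np.degrees(np.arctan2(d[1],d[0])))
k=np.array([(t.plane(*q(*u,380,280,12),.06)[:2]) for u in((373,330),(409,512))]);d=k[1]-k[0];print("ptr",np.degrees(np.arctan2(d[1],d[0])),k)
# skirt circle z=.018: left 130 right 520
print("skirt ctr x-range",t.plane(*q(130,290,380,280,12),.012),t.plane(*q(521,290,380,280,12),.012))
g=env.get_state(); 
from scipy.spatial.transform import Rotation as R
w,x,y,z=g["orientation"]; M=R.from_quat([x,y,z,w]).as_matrix(); print(M.round(3))
```

```text
hub top ctr t [0.55182035 0.25184222 0.09      ]
s [0.55549646 0.25254585 0.09      ]
ang -131.3723367246286
ang -135.27771360969527
ang -136.5112158095856
patch from hub -134.8791040054814 0.07952053887070902
mark ang 170.91029697252762 0.14595320098085557
knob [ 0.4127847  -0.26577245] [np.float64(0.0719), np.float64(0.0388), np.float64(0.0734), np.float64(0.0411)]
-170.9562841142338
-169.12732401006693
ptr -170.28403081140345 [[ 0.40951402 -0.26783926]
 [ 0.37645939 -0.27349887]]
skirt ctr x-range [ 0.41432799 -0.22927658  0.012     ] [ 0.41321802 -0.30315968  0.012     ]
[[-0.917  0.398  0.   ]
 [ 0.398  0.917  0.   ]
 [-0.     0.    -1.   ]]
```

step_arm(
  series=[
    [[19, -38, 2], 0.585, 0],
    [[19, -38, 2], 0.585, 0],
    [[19, -38, 2], 0.585, 0],
    [[19, -38, 2], 0.585, 0],
    [[19, -38, 2], 0.585, 0],
  ],
  newtons=100,
)

```text
clock: 1.23
tcp_pos: [0.3634, 0.2595, 0.2253]
orientation: [0.001, -0.088, 0.996, 0.0]
wrist_force: [1.2, 0.5, 0.6]
finger_gap: 0.0853
```

step_arm(
  series=[
    [[5, -10, 0], 0, 0],
    [[5, -16, 0], 0, 0],
    [[5, -22, 0], 0, 0],
    [[5, -28, 0], 0, 0],
    [[5, -34, 0], 0, 0],
  ],
)

```text
clock: 1.85
tcp_pos: [0.4129, -0.0451, 0.2257]
orientation: [0.001, -0.088, 0.996, 0.0]
wrist_force: [1.6, 0.1, 0.7]
finger_gap: 0.0857
```

step_arm(
  series=[
    [[0, -6, 0], 0, 0],
    [[0, -12, 0], 0, 0],
    [[0, -18, 0], 0, 0],
    [[0, -20, -3], 0, 0],
    [[0, -20, -8], 0, 0],
  ],
)

```text
clock: 2.48
tcp_pos: [0.4142, -0.2486, 0.1463]
orientation: [0.003, -0.086, 0.996, -0.002]
wrist_force: [-0.1, -0.3, -0.6]
finger_gap: 0.0856
```

step_arm(
  series=[
    [[-0.1, -1.7, -2], 0, 0],
    [[-0.1, -1.7, -6], 0, 0],
    [[-0.1, -1.7, -9], 0, 0],
    [[-0.1, -1.7, -11.8], 0, 0],
    [[-0.1, -1.7, -11.8], 0, 0],
  ],
)

```text
clock: 3.1
tcp_pos: [0.4117, -0.2642, 0.0266]
orientation: [0.002, -0.086, 0.996, -0.0]
wrist_force: [0.0, 0.3, 0.8]
finger_gap: 0.0854
```

Run:
```python
from m import *
print(env.get_state()['tcp_pos'],env.get_state()['wrist_force'])
t=Cam("top");s=Cam("scene")
a=cv2.resize(t.im[270:340,370:450],None,fx=5,fy=5,interpolation=cv2.INTER_CUBIC); b=cv2.resize(s.im[130:230,240:350],None,fx=3.5,fy=3.5,interpolation=cv2.INTER_CUBIC)
cv2.imwrite("pics/g1.png",np.clip(np.hstack([a[:350],b[:350]]).astype(float)*2,0,255).astype(np.uint8))
```

```text
[ 0.41166497 -0.26424847  0.02655284] [0.01076295 0.2960644  0.77082576]
```

View pics/g1.png

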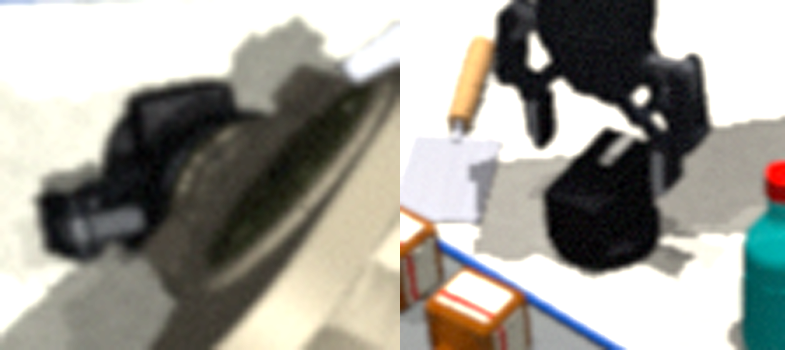

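step_arm(
  series=[
    [[0, 0, 0], 0, 120],
    [[0, 0, 0], 0, 200],
    [[0, 0, 0], 0, 255],
    [[0, 0, 0], 0, 255],
    [[0, 0, 0], 0, 255],
  ],
  newtons=110,
)

```text
clock: 3.82
tcp_pos: [0.4143, -0.2666, 0.0306]
orientation: [0.004, -0.087, 0.996, -0.003]
wrist_force: [-1.8, 0.5, 8.5]
finger_gap: 0.0406
```

step_arm(
  series=[
    [[0, 0, 0], 0, 255],
    [[0, 0, 2], 0, 255],
    [[0, 0, 5], 0, 255],
    [[0, 0, 10], 0, 255],
    [[0, 0, 14], 0, 255],
  ],
)

```text
clock: 4.45
tcp_pos: [0.4144, -0.2666, 0.1723]
orientation: [0.004, -0.087, 0.996, -0.003]
wrist_force: [0.8, -0.6, -1.3]
finger_gap: 0.0401
```

Run:
```python
from m import *
t=Cam("top");s=Cam("scene")
a=cv2.resize(t.im[260:360,360:460],None,fx=4,fy=4,interpolation=cv2.INTER_CUBIC); b=cv2.resize(s.im[80:200,260:360],None,fx=4,fy=4,interpolation=cv2.INTER_CUBIC)
cv2.imwrite("pics/g2.png",np.clip(np.hstack([a[:400],b[:400]]).astype(float)*2,0,255).astype(np.uint8))
```

```text
(no output)
```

View pics/g2.png

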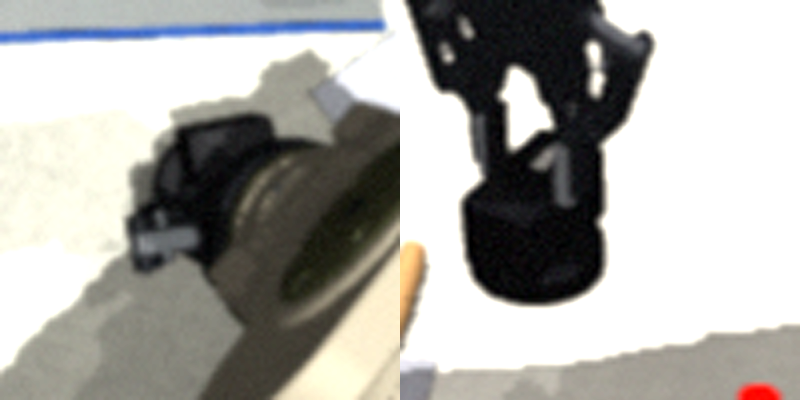

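step_arm(
  series=[
    [[0, 4, 4], 0.12, 255],
    [[2, 9, 4], 0.24, 255],
    [[4, 14, 4], 0.36, 255],
    [[6, 19, 4], 0.48, 255],
    [[8, 24, 4], 0.6, 255],
  ],
)

```text
clock: 5.18
tcp_pos: [0.4965, -0.0268, 0.2144]
orientation: [0.008, -0.379, 0.925, -0.004]
wrist_force: [0.9, -1.1, -0.6]
finger_gap: 0.04
```

step_arm(
  series=[
    [[1.5, 5, 0], 0, 255],
    [[3, 11, 0], 0, 255],
    [[4.5, 17, 0], 0, 255],
    [[5.8, 23, 0], 0, 255],
    [[5.8, 26, 0], 0, 255],
  ],
)

```text
clock: 5.8
tcp_pos: [0.5544, 0.2362, 0.2125]
orientation: [0.007, -0.38, 0.925, -0.003]
wrist_force: [0.4, -0.5, -0.0]
finger_gap: 0.0401
```

step_arm(
  series=[
    [[-0.2, 1.6, 0], 0, 255],
    [[-0.2, 1.6, -1.5], 0, 255],
    [[-0.2, 1.6, -2.8], 0, 255],
    [[-0.2, 1.6, -3.2], 0, 255],
    [[-0.2, 1.6, -3.2], 0, 255],
  ],
)

```text
clock: 6.42
tcp_pos: [0.5522, 0.2511, 0.1801]
orientation: [0.007, -0.379, 0.925, -0.003]
wrist_force: [1.0, -0.1, -2.3]
finger_gap: 0.0405
```

Run:
```python
from m import *
print(env.get_state()['tcp_pos'])
t=Cam("top");s=Cam("scene")
t.crop(120,190,120,120,6,"t3");
cv2.imwrite("pics/s3.png",np.clip(cv2.resize(s.im[230:380,400:540],None,fx=4,fy=4,interpolation=cv2.INTER_CUBIC).astype(float)*1.8,0,255).astype(np.uint8))
```

```text
[0.55219933 0.25110496 0.18010858]
```

View pics/t3.png

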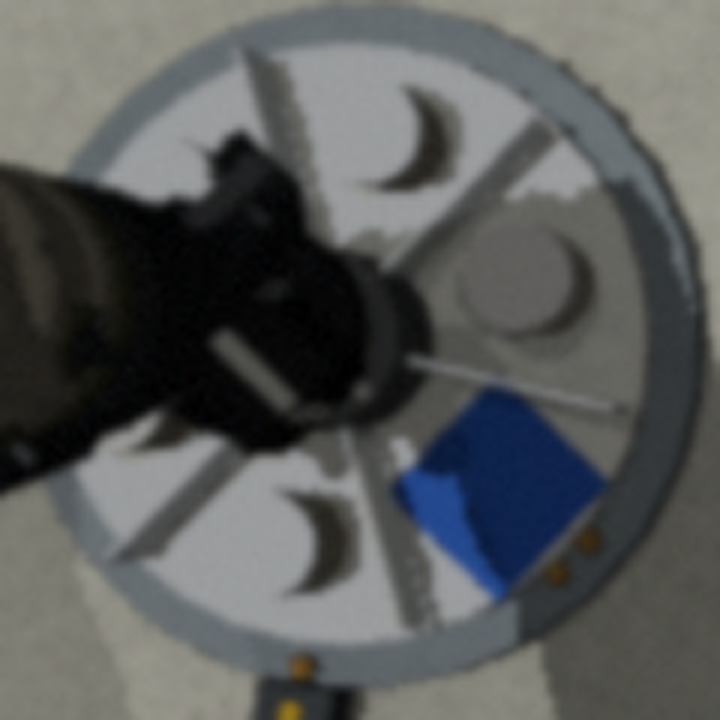

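View pics/s3.png

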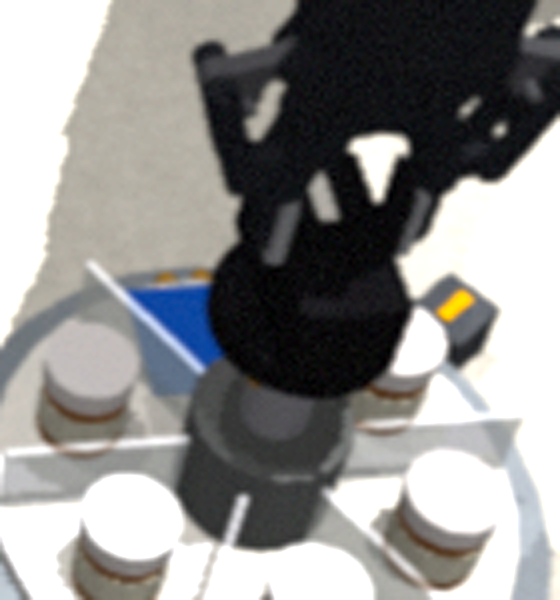

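Run:
```python
from m import *
t=Cam("top");s=Cam("scene")
a=np.linspace(0,2*np.pi,361)
def ext(c,x,y,z,r):
    P=np.array([c.proj([x+r*np.cos(k),y+r*np.sin(k),z]) for k in a]); return P.min(0).round(2),P.max(0).round(2)
for z in(.1495,.1675): print("skirt",z,ext(s,.5522,.2511,z,.038))
print("meas L/R",400+208.5/4-.5,400+410.5/4-.5,"bottom",230+397.5/4-.5)
print("hub",ext(s,.552,.252,.09,.033),"meas hub_s L/R/T/B",435+103.5/8-.5,435+430.5/8-.5,305+93.5/8-.5,305+362.5/8-.5)
print("hub t",ext(t,.552,.252,.09,.033),"meas",150+72.5/12-.5,150+438.5/12-.5,225+70.5/12-.5,225+437.5/12-.5)
p0=s.proj([.552,.252,.1]);print("px per cm x",(s.proj([.562,.252,.1])-p0).round(1),"y",(s.proj([.552,.262,.1])-p0).round(1))
```

```text
skirt 0.1495 (array([451.  , 291.62]), array([499.68, 330.22]))
skirt 0.1675 (array([452.87, 284.72]), array([502.34, 323.51]))
meas L/R 451.625 502.125 bottom 328.875
hub (array([448.74, 315.61]), array([488.92, 348.56])) meas hub_s L/R/T/B 447.4375 488.3125 316.1875 349.8125
hub t (array([155.62, 230.42]), array([185.84, 260.8 ])) meas 155.54166666666666 186.04166666666666 230.375 260.9583333333333
px per cm x [-3.1  3.8] y [5.3 3.3]
```

step_arm(
  series=[
    [[0.15, 0.15, -0.5], 0, 255],
    [[0.15, 0.15, -1.2], 0, 255],
    [[0.15, 0.15, -1.8], 0, 255],
    [[0.15, 0.15, -2.2], 0, 255],
    [[0.15, 0.15, -2.5], 0, 255],
  ],
)

```text
clock: 7.25
tcp_pos: [0.5541, 0.2535, 0.1558]
orientation: [0.008, -0.38, 0.925, -0.003]
wrist_force: [-0.3, 1.1, -1.6]
finger_gap: 0.0405
```

step_arm(
  series=[
    [[0, 0, -0.2], 0, 255],
    [[0, 0, -0.4], 0, 255],
    [[0, 0, -0.6], 0, 255],
    [[0, 0, -0.8], 0, 255],
    [[0, 0, -0.8], 0, 255],
  ],
)

```text
clock: 7.88
tcp_pos: [0.5544, 0.2535, 0.1486]
orientation: [0.008, -0.38, 0.925, -0.003]
wrist_force: [-1.3, 0.5, 2.0]
finger_gap: 0.041
```

step_arm(
  series=[
    [[0, 0, -0.3], 0, 255],
    [[0, 0, -0.6], 0, 255],
    [[0, 0, -0.9], 0, 255],
    [[0, 0, -1.2], 0, 255],
    [[0, 0, -1.2], 0, 255],
  ],
)

```text
clock: 8.5
tcp_pos: [0.5541, 0.2534, 0.1354]
orientation: [0.008, -0.38, 0.925, -0.003]
wrist_force: [0.3, -0.4, -3.3]
finger_gap: 0.0403
```

Run:
```python
from m import *
t=Cam("top");s=Cam("scene")
b=cv2.resize(s.im[250:370,410:530],None,fx=5,fy=5,interpolation=cv2.INTER_CUBIC)
cv2.imwrite("pics/s4.png",np.clip(b.astype(float)*2.2,0,255).astype(np.uint8))
g=env.get_state();print(g['tcp_pos'],g['wrist_force'],g['ft_torque'])
```

```text
[0.55406631 0.25340872 0.13544164] [ 1.18821544  0.39477452 -4.27805268] [ 0.11500465 -0.21809004 -0.03031151]
```

View pics/s4.png

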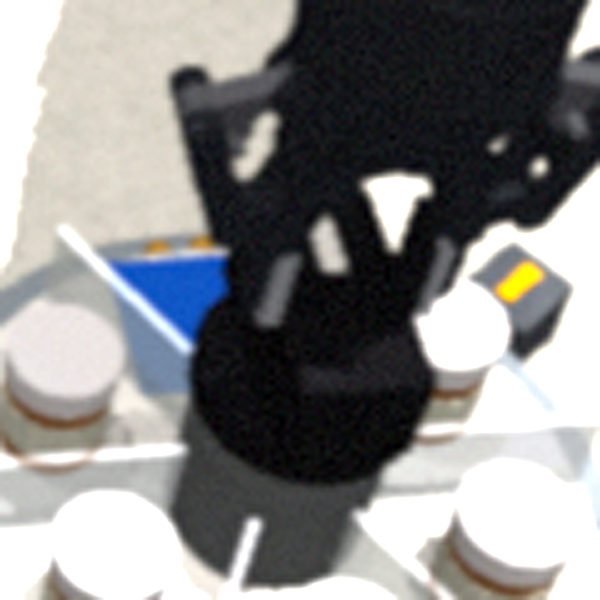

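The scene crop shows the knob skirt over the shaft, its lower edge at about (290,480), just above the hub. It has entered, so I keep pushing.

step_arm(
  series=[
    [[0, 0, -0.3], 0, 255],
    [[0, 0, -0.6], 0, 255],
    [[0, 0, -0.9], 0, 255],
    [[0, 0, -1.2], 0, 255],
    [[0, 0, -1.5], 0, 255],
  ],
  newtons=120,
)

```text
clock: 9.22
tcp_pos: [0.5541, 0.2535, 0.1208]
orientation: [0.008, -0.38, 0.925, -0.003]
wrist_force: [-4.5, -2.5, 16.4]
finger_gap: 0.0402
```

step_arm(
  series=[
    [[0, 0, -0.2], 0, 255],
    [[0, 0, -0.4], 0, 255],
    [[0, 0, -0.4], 0, 255],
  ],
)

```text
clock: 9.6
tcp_pos: [0.5542, 0.2536, 0.1207]
orientation: [0.009, -0.38, 0.925, -0.003]
wrist_force: [-6.3, -4.0, 22.3]
finger_gap: 0.0401
```

step_arm(
  series=[
    [[0, 0, -0.4], 0, 255],
    [[0, 0, -0.8], 0, 255],
    [[0, 0, -1.0], 0, 255],
    [[0, 0, -1.0], 0, 255],
  ],
)

```text
clock: 10.1
tcp_pos: [0.5545, 0.2537, 0.1205]
orientation: [0.013, -0.38, 0.925, -0.004]
wrist_force: [-17.7, -9.0, 52.6]
finger_gap: 0.0397
```

Run:
```python
from m import *
t=Cam("top");s=Cam("scene")
b=cv2.resize(s.im[250:370,410:530],None,fx=5,fy=5,interpolation=cv2.INTER_CUBIC)
cv2.imwrite("pics/s5.png",np.clip(b.astype(float)*2.2,0,255).astype(np.uint8))
g=env.get_state();print(g['tcp_pos'],g['wrist_force'],g['ft_torque'])
```

```text
[0.55455495 0.25366548 0.12050431] [-19.09655588  -8.67759009  52.99912045] [-1.08523183e+00  4.40881494e+00 -1.15241184e-03]
```

View pics/s5.png

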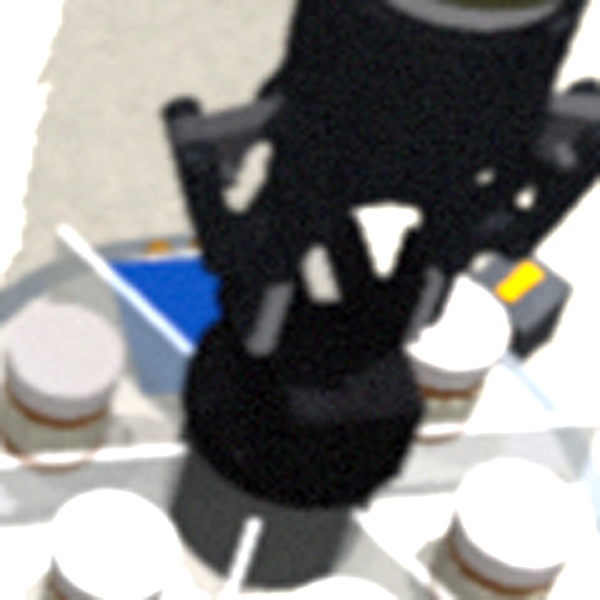

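Knob is home: TCP z is 0.1205 against 0.1206 expected, on a hard stop at 53 N. I relax the push, then turn clockwise.

step_arm(
  series=[
    [[0, 0, 0], 0, 255],
    [[0, 0, 0], 0, 255],
    [[0, 0, 0], -0.1, 255],
    [[0, 0, 0], -0.2, 255],
    [[0, -0.05, 0], -0.3, 255],
  ],
)

```text
clock: 10.82
tcp_pos: [0.5551, 0.2529, 0.121]
orientation: [0.012, -0.236, 0.972, -0.006]
wrist_force: [-2.4, -3.6, 10.6]
finger_gap: 0.0402
```

step_arm(
  series=[
    [[0, -0.05, 0], -0.12, 255],
    [[0, -0.05, 0], -0.24, 255],
    [[0, -0.1, 0], -0.36, 255],
    [[0, -0.1, 0], -0.48, 255],
    [[0, -0.1, 0], -0.52, 255],
  ],
)

```text
clock: 11.45
tcp_pos: [0.5553, 0.2517, 0.121]
orientation: [0.01, 0.023, 1.0, -0.009]
wrist_force: [-2.7, -2.3, 9.7]
finger_gap: 0.04
```

Run:
```python
from m import *
t=Cam("top");s=Cam("scene")
t.crop(115,180,135,145,4,"t6")
g=env.get_state();q=g['orientation'];print(g['tcp_pos'],g['wrist_force'],g['ft_torque'],np.degrees(2*np.arctan2(q[2],q[1]))-90)
```

```text
[0.55534118 0.2516733  0.12104112] [-2.52150597 -2.83998141  8.85741328] [-0.40212842  0.59333066 -0.01139583] 87.42334944681977
```

View pics/t6.png

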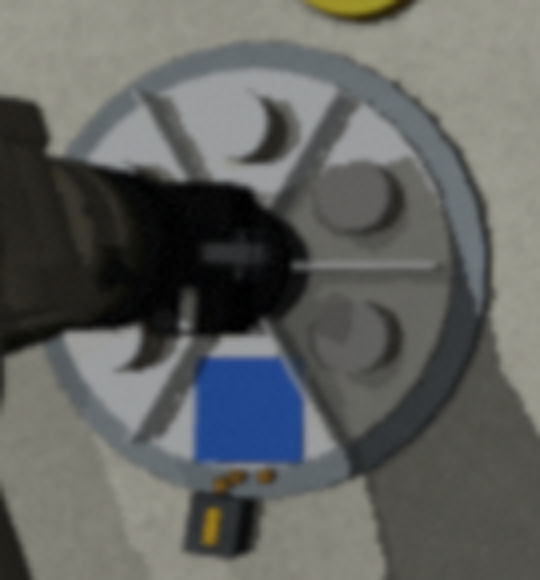

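step_arm(
  series=[
    [[0, 0, 0], -0.06, 255],
    [[0, 0, 0], -0.12, 255],
    [[0, 0, 0], -0.16, 255],
    [[0, 0, 0], -0.16, 255],
  ],
)

```text
clock: 12.05
tcp_pos: [0.5541, 0.2523, 0.121]
orientation: [0.008, 0.102, 0.995, -0.009]
wrist_force: [-5.2, -1.6, 10.7]
finger_gap: 0.04
```

Run:
```python
from m import *
t=Cam("top")
t.crop(145,270,65,55,10,"t7")
g=env.get_state();q=g['orientation'];print(g['tcp_pos'],g['wrist_force'],g['ft_torque'],np.degrees(2*np.arctan2(q[2],q[1]))-90)
h=masks(t);b=(h[...,0]>105)&(h[...,0]<120)&(h[...,1]>150)&(h[...,2]>50);b[:200]=0;b[:,240:]=0
c=max(comps(b,100),key=lambda k:k[1]);p=t.plane(*c[0],.032);v=p[:2]-[.552,.252];print(c[:2],p,np.degrees(np.arctan2(v[1],v[0])),np.hypot(*v))
```

```text
[0.55409727 0.25232241 0.12099095] [-6.25218746  0.15050761 10.53027604] [0.17545542 1.28005756 0.00511421] 78.30043173746142
(array([176.17398374, 282.46829268]), np.int32(615)) [0.47075461 0.25577708 0.032     ] 177.33825031681465 0.08133313627589502
```

View pics/t7.png

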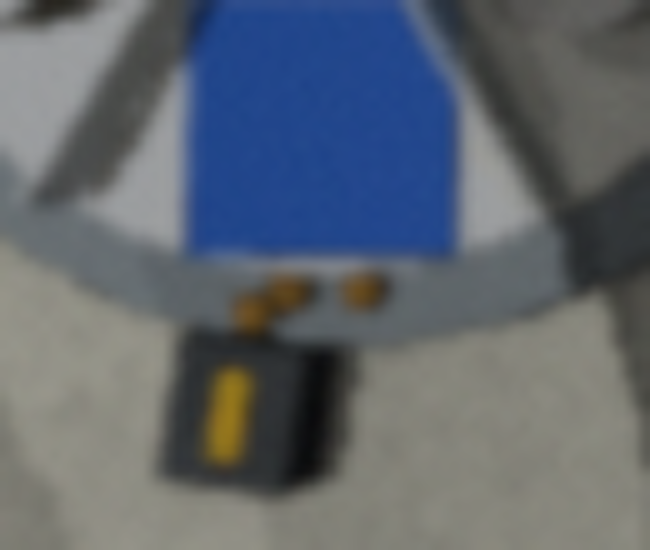

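step_arm(
  series=[
    [[0, 0, 0], -0.06, 255],
    [[0, 0, 0], -0.12, 255],
    [[0, 0, 0], -0.12, 255],
  ],
)

```text
clock: 12.48
tcp_pos: [0.5534, 0.2529, 0.121]
orientation: [0.007, 0.161, 0.987, -0.009]
wrist_force: [-4.9, -1.3, 10.9]
finger_gap: 0.0401
```

```bash
cat > tt.py <<'E'
from m import *
import sys
t=Cam("top")
t.crop(145,270,65,55,10,sys.argv[1])
g=env.get_state();q=g['orientation'];print(g['tcp_pos'],g['wrist_force'],g['ft_torque'],np.degrees(2*np.arctan2(q[2],q[1]))-90)
h=masks(t);b=(h[...,0]>105)&(h[...,0]<120)&(h[...,1]>150)&(h[...,2]>50);b[:200]=0;b[:,240:]=0
c=max(comps(b,100),key=lambda k:k[1]);p=t.plane(*c[0],.032);v=p[:2]-[.552,.252];print(c[:2],p,np.degrees(np.arctan2(v[1],v[0])),np.hypot(*v))
E
python3 tt.py t8
```

```text
[0.55333573 0.25295605 0.12097724] [-4.44974738 -2.0163923   9.5501726 ] [0.13322123 1.0683228  0.3518465 ] 71.50545425706176
(array([176.08252427, 282.4789644 ]), np.int32(618)) [0.47073381 0.25598554 0.032     ] 177.1922903947137 0.08136385976253549
```

View pics/t8.png

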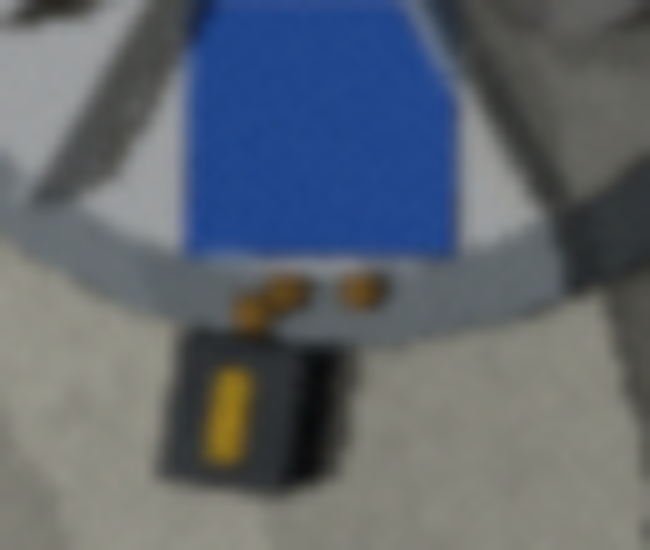

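step_arm(
  series=[
    [[0, 0, 0], -0.05, 255],
    [[0, 0, 0], -0.1, 255],
    [[0, 0, 0], -0.1, 255],
  ],
)

```text
clock: 12.9
tcp_pos: [0.5534, 0.2529, 0.121]
orientation: [0.006, 0.21, 0.978, -0.01]
wrist_force: [-3.2, -1.7, 9.4]
finger_gap: 0.0398
```

```bash
python3 tt.py t9
```

```text
[0.55334582 0.25293515 0.12097429] [-3.44315961 -1.36171841  8.91439827] [-0.16817263  0.64978439 -0.20799961] 65.7435019320369
(array([172.16282895, 282.02138158]), np.int32(608)) [0.47190948 0.26491692 0.032     ] 170.83828513884274 0.08112544634389107
```

View pics/t9.png

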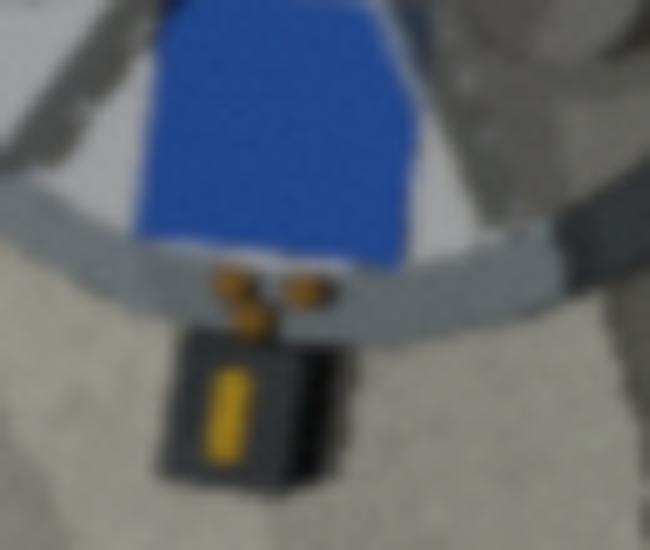

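step_arm(
  series=[
    [[0, 0, 0], 0, 200],
    [[0, 0, 0], 0, 100],
    [[0, 0, 0], 0, 0],
    [[0, 0, 0], 0, 0],
    [[0, 0, 0], 0, 0],
  ],
)

```text
clock: 13.58
tcp_pos: [0.5534, 0.253, 0.1208]
orientation: [0.006, 0.21, 0.978, -0.01]
wrist_force: [-0.0, 0.1, -0.2]
finger_gap: 0.085
```

step_arm(
  series=[
    [[0, 0, 3], 0, 0],
    [[0, 0, 8], 0, 0],
    [[0, -5, 12], 0, 0],
    [[-3, -11, 12], 0.05, 0],
    [[-6, -16, 12], 0.1, 0],
  ],
)

```text
clock: 14.2
tcp_pos: [0.4943, 0.0928, 0.2414]
orientation: [0.008, 0.16, 0.987, -0.01]
wrist_force: [0.3, -1.2, 1.9]
finger_gap: 0.085
```

```bash
python3 tt.py t10
python3 - <<'E'
from m import *
t=Cam("top");s=Cam("scene")
t.crop(115,180,135,145,4,"t11")
cv2.imwrite("pics/t11.png",np.clip(cv2.imread("pics/t11.png").astype(float)*1.8,0,255).astype(np.uint8))
b=cv2.resize(s.im[270:420,380:540],None,fx=4,fy=4,interpolation=cv2.INTER_CUBIC)
cv2.imwrite("pics/s11.png",np.clip(b.astype(float)*2.2,0,255).astype(np.uint8))
E
```

```text
[0.48844739 0.08803439 0.24060516] [-5.93771532 -4.19698159 -1.30662037] [-0.24820571  0.33265117 -0.01263466] 71.47888736848779Traceback (most recent call last):
  File "tt.py", line 7, in <module>
    c=max(comps(b,100),key=lambda k:k[1]);p=t.plane(*c[0],.032);v=p[:2]-[.552,.252];print(c[:2],p,np.degrees(np.arctan2(v[1],v[0])),np.hypot(*v))
ValueError: max() iterable argument is empty
```

View pics/t11.png

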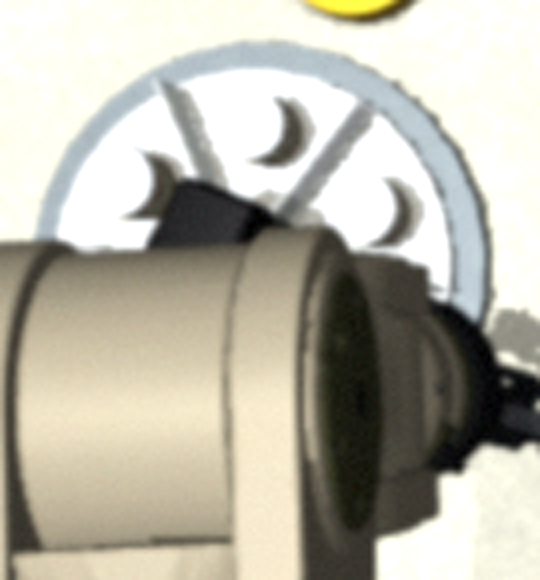

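View pics/s11.png

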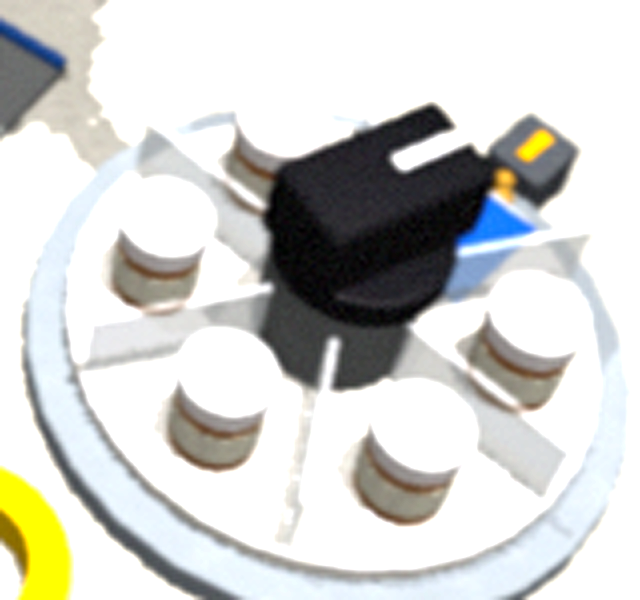

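step_arm(
  series=[
    [[-4, -6, 0], 0.15, 255],
    [[-5, -10, 0], 0.16, 255],
    [[-5, -10, 0], 0.16, 255],
    [[-5, -10, 0], 0.16, 255],
    [[-5, -10, 0], 0.16, 255],
  ],
)

```text
clock: 14.98
tcp_pos: [0.4433, -0.0067, 0.2412]
orientation: [0.008, 0.083, 0.997, -0.009]
wrist_force: [0.7, 0.2, -0.9]
finger_gap: -0.0002
```

```bash
cat > tip.py <<'E'
from m import *
import sys
s=Cam("scene"); g=env.get_state(); p=g['tcp_pos']; u=s.proj(p); print(p,g['finger_gap'],u)
im=s.im.copy(); x,y=[int(round(v)) for v in u]; x0,y0=x-50,y-60
b=cv2.resize(im[y0:y0+100,x0:x0+100],None,fx=6,fy=6,interpolation=cv2.INTER_CUBIC); b=np.clip(b.astype(float)*2,0,255).astype(np.uint8)
for dz,c in((0,(0,0,255)),(.019,(0,255,0))):
    w=s.proj(p+[0,0,dz]); cv2.drawMarker(b,tuple(int(v) for v in ((w-[x0,y0]+.5)*6)),c,cv2.MARKER_CROSS,16,1)
cv2.imwrite(f"pics/{sys.argv[1]}.png",b)
E
python3 tip.py tip1
```

```text
[ 0.44323076 -0.0067053   0.24115284] 0.00023030870277852565 [388.80749375 166.55805369]
```

View pics/tip1.png

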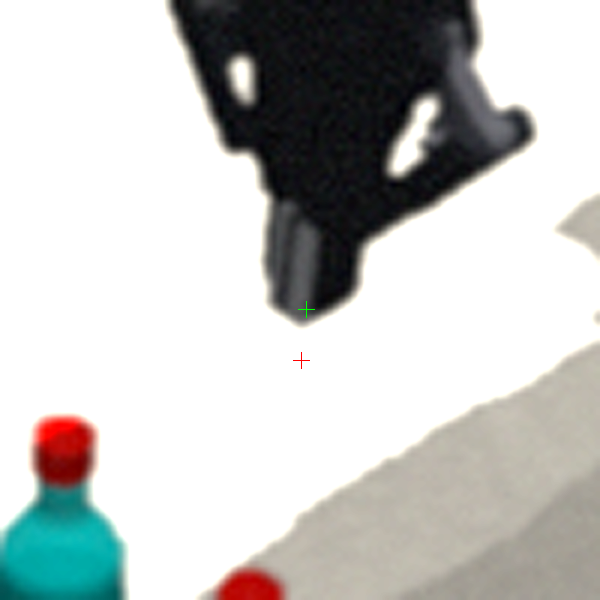

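Run:
```python
from m import *
t=Cam("top"); g=env.get_state(); p=g['tcp_pos']; u=t.proj(p); x0,y0=int(u[0])-50,int(u[1])-50
b=np.clip(cv2.resize(t.im[y0:y0+100,x0:x0+100],None,fx=6,fy=6,interpolation=cv2.INTER_CUBIC).astype(float)*2,0,255).astype(np.uint8)
for dz,c in((0,(0,0,255)),(.019,(0,255,0))):
    w=t.proj(p+[0,0,dz]); cv2.drawMarker(b,tuple(int(v) for v in ((w-[x0,y0]+.5)*6)),c,cv2.MARKER_CROSS,16,1)
cv2.imwrite("pics/tip2.png",b)
```

```text
(no output)
```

View pics/tip2.png

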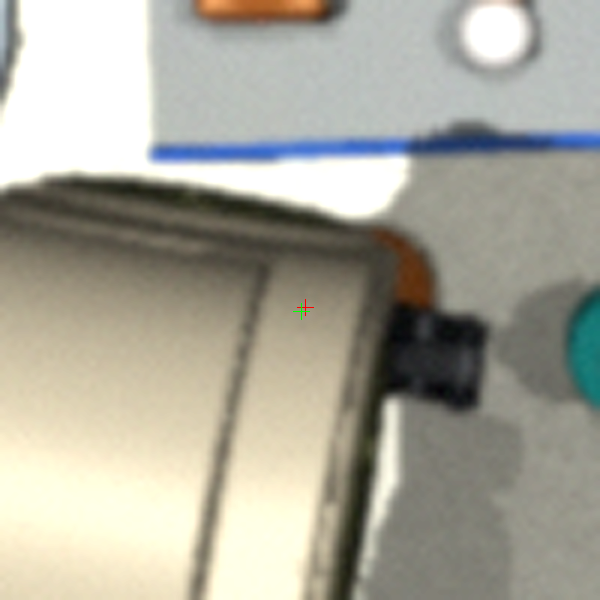

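step_arm(
  series=[
    [[-2, 5, -3], 0, 255],
    [[-2, 9, -9], 0, 255],
    [[-2, 9, -15], 0, 255],
    [[-2, 9, -20], 0, 255],
    [[-2, 9, -20], 0, 255],
  ],
)

```text
clock: 15.7
tcp_pos: [0.4187, 0.084, 0.0378]
orientation: [0.003, 0.081, 0.997, -0.009]
wrist_force: [-1.0, -0.7, 0.5]
finger_gap: 0.0001
```

```bash
python3 tip.py tip3
```

```text
[0.4214333  0.0838561  0.04033347] 0.00023938429108227326 [423.97998815 258.76574827]
```

View pics/tip3.png

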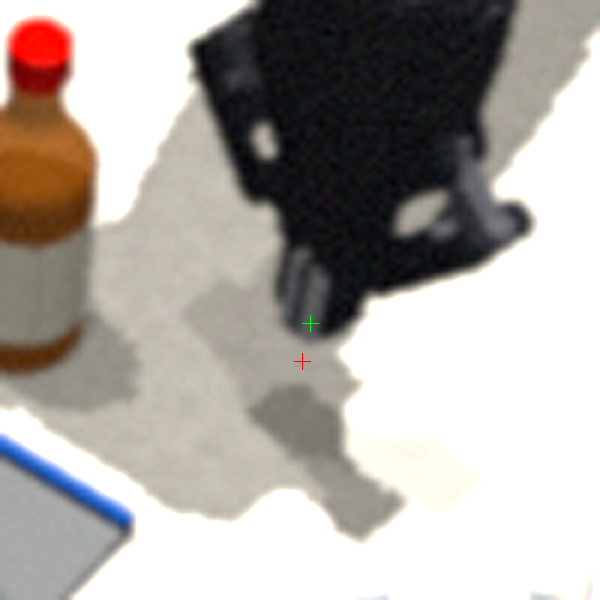

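step_arm(
  series=[
    [[0, 0, -2], 0, 255],
    [[0, 0, -3], 0, 255],
    [[0, 0, -3.4], 0, 255],
    [[0, 0, -3.4], 0, 255],
  ],
)

```text
clock: 16.25
tcp_pos: [0.4222, 0.0838, 0.0071]
orientation: [0.006, 0.082, 0.997, -0.009]
wrist_force: [0.8, 0.2, 0.5]
finger_gap: 0.0
```

step_arm(
  series=[
    [[0, 0, -0.3], 0, 255],
    [[0, 0, -0.6], 0, 255],
    [[0, 0, -1], 0, 255],
    [[0, 0, -1], 0, 255],
  ],
)

```text
clock: 16.75
tcp_pos: [0.4217, 0.0838, -0.0033]
orientation: [0.005, 0.082, 0.997, -0.009]
wrist_force: [-0.0, -0.1, -0.2]
finger_gap: -0.0002
```

step_arm(
  series=[
    [[0, 0, -0.3], 0, 255],
    [[0, 0, -0.6], 0, 255],
    [[0, 0, -0.9], 0, 255],
    [[0, 0, -0.9], 0, 255],
  ],
)

```text
clock: 17.25
tcp_pos: [0.4214, 0.0838, -0.0126]
orientation: [0.005, 0.082, 0.997, -0.009]
wrist_force: [-1.3, 0.8, 0.4]
finger_gap: 0.0001
```

step_arm(
  series=[
    [[0, 0, -0.2], 0, 255],
    [[0, 0, -0.4], 0, 255],
    [[0, 0, -0.6], 0, 255],
    [[0, 0, -0.8], 0, 255],
  ],
)

```text
clock: 17.75
tcp_pos: [0.4215, 0.0838, -0.0205]
orientation: [0.005, 0.082, 0.997, -0.009]
wrist_force: [-5.8, 0.5, 23.4]
finger_gap: 0.0003
```

step_arm(
  series=[
    [[0, 0, -0.2], 0, 255],
    [[0, 0, -0.2], 0, 255],
    [[0, 0, -0.2], 0, 255],
  ],
)

```text
clock: 18.12
tcp_pos: [0.4215, 0.0838, -0.0206]
orientation: [0.006, 0.082, 0.997, -0.009]
wrist_force: [-7.8, -0.6, 26.9]
finger_gap: -0.0004
```

step_arm(
  series=[
    [[0, 0, 2], 0, 100],
    [[0, 0, 8], 0, 100],
    [[0, 0, 14], 0, 100],
    [[0, -4, 20], 0, 100],
    [[1.8, -9, 24], 0, 100],
  ],
)

```text
clock: 18.75
tcp_pos: [0.4364, 0.0032, 0.2138]
orientation: [0.007, 0.08, 0.997, -0.009]
wrist_force: [1.9, -0.4, 0.1]
finger_gap: 0.0519
```

Run:
```python
from m import *
s=Cam("scene");g=env.get_state();q=g['orientation'];print(g['tcp_pos'],g['finger_gap'],np.degrees(2*np.arctan2(q[2],q[1]))-90)
a=np.linspace(0,6.2832,361)
for z in(.09,.1,.108,.118):
    P=np.array([s.proj([.552+.038*np.cos(k),.252+.038*np.sin(k),z]) for k in a]); print(z,P.min(0),P.max(0))
b=cv2.resize(s.im[290:370,430:520],None,fx=8,fy=8,interpolation=cv2.INTER_CUBIC)
cv2.imwrite("pics/s12.png",np.clip(b.astype(float)*4,0,255).astype(np.uint8))
```

```text
[ 0.44148659 -0.00241481  0.21842084] 0.05178529658125143 80.50905470672643
0.09 [445.73145875 313.23951266] [491.99422378 351.18863664]
0.1 [446.67077862 309.78240392] [493.32582847 347.84915196]
0.108 [447.43333335 306.97680569] [494.40702855 345.13673869]
0.118 [448.40072169 303.4187899 ] [495.77889033 341.69396673]
```

View pics/s12.png

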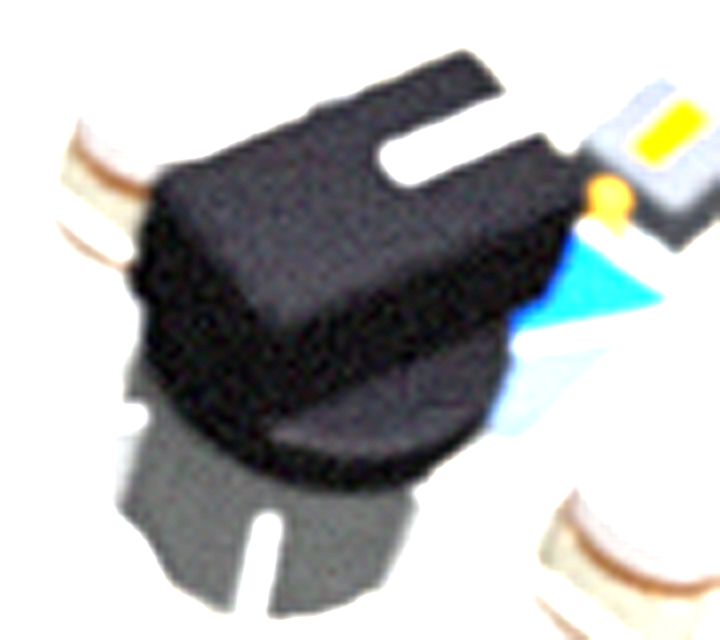

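Scene crop: the skirt's lower edge is at about (335,490), i.e. row 351.0 against 351.2 predicted for home. Before going on, I'll touch the knob top gently with shut fingers to measure its height properly.

step_arm(
  series=[
    [[2, 5, 0], 0, 255],
    [[4, 11, 0], 0, 255],
    [[7, 17, 0], 0, 255],
    [[9.5, 22, 0], 0, 255],
    [[11, 25.4, 0], 0, 255],
  ],
)

```text
clock: 19.42
tcp_pos: [0.5522, 0.2543, 0.2174]
orientation: [0.011, 0.082, 0.997, -0.011]
wrist_force: [-0.1, -1.1, -0.8]
finger_gap: 0.0
```

step_arm(
  series=[
    [[0.4, 0.5, -1], 0, 255],
    [[0.4, 0.5, -4], 0, 255],
    [[0.4, 0.5, -6], 0, 255],
    [[0.4, 0.5, -6.5], 0, 255],
    [[0.4, 0.5, -6.5], 0, 255],
  ],
)

```text
clock: 20.05
tcp_pos: [0.5558, 0.2586, 0.1523]
orientation: [0.011, 0.082, 0.996, -0.012]
wrist_force: [0.2, -0.1, 0.3]
finger_gap: 0.0004
```

step_arm(
  series=[
    [[-0.4, -0.6, -1], 0, 255],
    [[-0.4, -0.6, -1.7], 0, 255],
    [[-0.4, -0.6, -1.9], 0, 255],
    [[-0.4, -0.6, -1.9], 0, 255],
  ],
)

```text
clock: 20.55
tcp_pos: [0.5518, 0.2526, 0.1331]
orientation: [0.011, 0.082, 0.996, -0.012]
wrist_force: [0.5, 1.2, 0.2]
finger_gap: -0.0002
```

step_arm(
  series=[
    [[0, 0, -0.1], 0, 255],
    [[0, 0, -0.2], 0, 255],
    [[0, 0, -0.2], 0, 255],
  ],
)

```text
clock: 20.92
tcp_pos: [0.5518, 0.2527, 0.1312]
orientation: [0.011, 0.082, 0.996, -0.012]
wrist_force: [-0.2, -0.1, -0.4]
finger_gap: 0.0001
```

step_arm(
  series=[
    [[0, 0, -0.1], 0, 255],
    [[0, 0, -0.15], 0, 255],
    [[0, 0, -0.15], 0, 255],
  ],
)

```text
clock: 21.3
tcp_pos: [0.552, 0.2528, 0.13]
orientation: [0.011, 0.082, 0.996, -0.012]
wrist_force: [-0.9, -0.8, 2.3]
finger_gap: -0.0001
```

step_arm(
  series=[
    [[0, 0, -0.1], 0, 255],
    [[0, 0, -0.15], 0, 255],
    [[0, 0, -0.15], 0, 255],
  ],
)

```text
clock: 21.68
tcp_pos: [0.552, 0.2528, 0.1299]
orientation: [0.012, 0.082, 0.996, -0.011]
wrist_force: [-3.3, -1.7, 8.5]
finger_gap: 0.0002
```

Contact is at a reported 0.130, which is 0.1505 m true height (the table touch showed shut tips 20.5 mm above the reported TCP). The knob is home. Now the syrup.

step_arm(
  series=[
    [[0, 0, 4], 0, 100],
    [[0, -3, 8], 0, 80],
    [[-2, -9, 8], 0, 80],
    [[-5, -15, 8], 0, 80],
    [[-8, -20.5, 8], 0, 80],
  ],
)

```text
clock: 22.3
tcp_pos: [0.4739, 0.0511, 0.2097]
orientation: [0.012, 0.082, 0.996, -0.012]
wrist_force: [0.6, -1.4, 0.7]
finger_gap: 0.0588
```

step_arm(
  series=[
    [[-1, -3, 0], 0, 80],
    [[-2, -6, 0], 0, 80],
    [[-2, -6, 0], 0, 80],
  ],
)

```text
clock: 22.68
tcp_pos: [0.4533, -0.0104, 0.2097]
orientation: [0.012, 0.084, 0.996, -0.012]
wrist_force: [-0.0, 0.2, -0.2]
finger_gap: 0.0583
```

step_arm(
  series=[
    [[-1.35, -0.8, -1], 0, 80],
    [[-1.35, -0.8, -4], 0, 80],
    [[-1.35, -0.8, -8], 0, 80],
    [[-1.35, -0.8, -11], 0, 80],
    [[-1.35, -0.8, -11], 0, 80],
  ],
)

```text
clock: 23.3
tcp_pos: [0.4378, -0.0172, 0.0977]
orientation: [0.009, 0.083, 0.996, -0.011]
wrist_force: [0.5, -0.8, 0.5]
finger_gap: 0.0586
```

```bash
python3 tip.py tip4
```

```text
[ 0.43924071 -0.01766766  0.09928099] 0.058896386282028555 [379.86661346 219.67162773]
```

View pics/tip4.png

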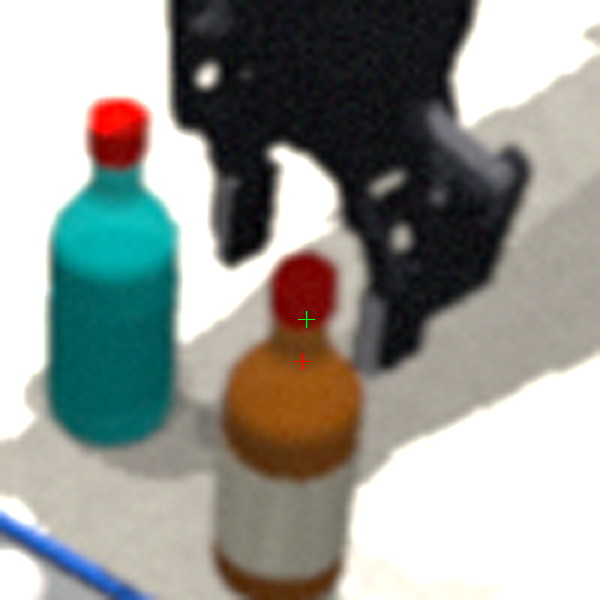

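step_arm(
  series=[
    [[0.05, 0, -1], 0, 80],
    [[0.05, 0, -1.8], 0, 80],
    [[0.05, 0, -1.8], 0, 180],
    [[0.05, 0, -1.8], 0, 255],
    [[0.05, 0, -1.8], 0, 255],
  ],
  newtons=40,
)

```text
clock: 23.98
tcp_pos: [0.44, -0.0178, 0.0816]
orientation: [0.011, 0.083, 0.996, -0.011]
wrist_force: [0.3, -0.3, 0.4]
finger_gap: 0.0239
```

step_arm(
  series=[
    [[0, 0, 0], 0, 255],
    [[0, 0, 0], 0, 255],
    [[0, 0, 3], 0, 255],
    [[0, 0, 7], 0, 255],
    [[0, 0, 11], 0, 255],
  ],
)

```text
clock: 24.6
tcp_pos: [0.4394, -0.0176, 0.1923]
orientation: [0.011, 0.083, 0.996, -0.011]
wrist_force: [0.2, -1.2, -2.6]
finger_gap: 0.0241
```

```bash
python3 tip.py tip5
```

```text
[ 0.44223532 -0.0182128   0.19772748] 0.0238851959915318 [382.22960616 182.29475027]
```

View pics/tip5.png

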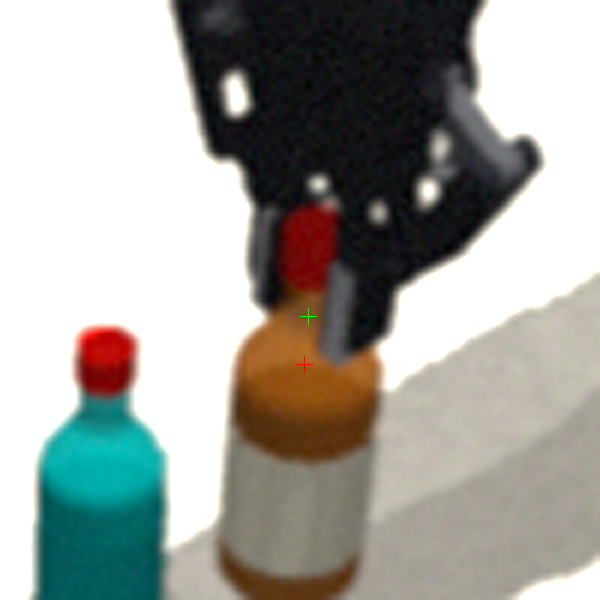

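step_arm(
  series=[
    [[0, 4, 3], 0, 255],
    [[1, 10, 3], 0, 255],
    [[2, 16, 3], 0, 255],
    [[3, 22, 3], 0, 255],
    [[3, 26, 3], 0, 255],
  ],
)

```text
clock: 25.28
tcp_pos: [0.4723, 0.2444, 0.227]
orientation: [0.014, 0.082, 0.996, -0.012]
wrist_force: [0.2, 0.2, -1.5]
finger_gap: 0.0223
```

step_arm(
  series=[
    [[0, 2, 0], 0, 255],
    [[0, 2, 0], 0, 255],
    [[0, 2, 0], 0, 255],
  ],
)

```text
clock: 25.65
tcp_pos: [0.4719, 0.2639, 0.2265]
orientation: [0.014, 0.082, 0.996, -0.012]
wrist_force: [-0.1, -0.7, -1.8]
finger_gap: 0.0218
```

Run:
```python
from m import *
g=env.get_state();q=g['orientation'];print(g['tcp_pos'],np.degrees(2*np.arctan2(q[2],q[1]))-90)
t=Cam("top");s=Cam("scene")
b=np.clip(cv2.resize(s.im[190:350,420:580],None,fx=3.7,fy=3.7,interpolation=cv2.INTER_CUBIC).astype(float)*1.5,0,255).astype(np.uint8)
a=cv2.resize(t.im[180:325,115:250],None,fx=4,fy=4,interpolation=cv2.INTER_CUBIC)
cv2.imwrite("pics/p1.png",b);cv2.imwrite("pics/p1t.png",a)
```

```text
[0.47194105 0.26392684 0.22648438] 80.53683409083445
```

View pics/p1.png

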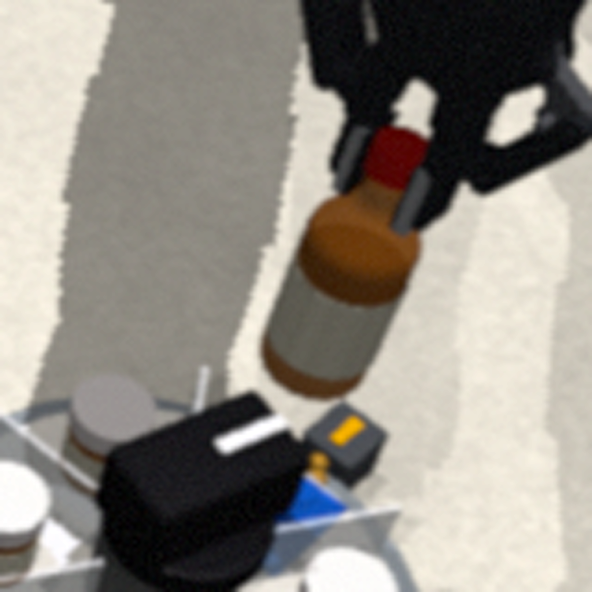

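View pics/p1t.png

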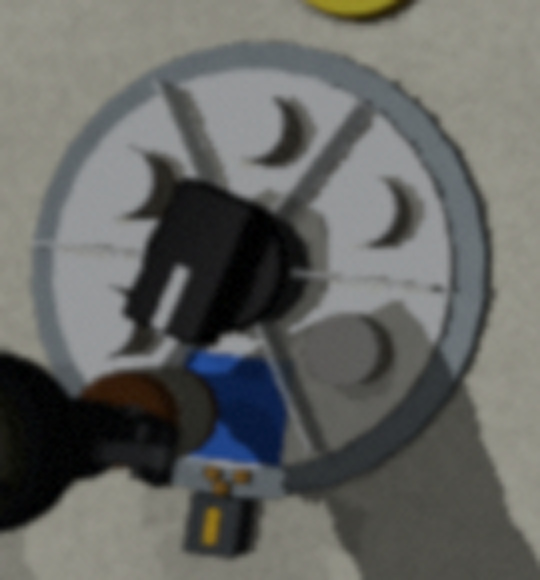

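Run:
```python
from m import *
s=Cam("scene");t=Cam("top")
q=lambda x,y,x0,y0,k:((x+.5)/k-.5+x0,(y+.5)/k-.5+y0)
for z in(.28,.14): print(s.proj([.472,.264,z]),t.proj([.472,.264,z]))
for u in((395,150),(315,372)): print(q(*u,420,190,3.7))
print("base t",q(205,400,115,180,4), "cap?",q(140,440,115,180,4))
p,e=tri(s,q(315,368,420,190,3.7),t,q(180,410,115,180,4));print(p,e)
```

```text
[527.91503499 229.0645179 ] [135.56465152 285.32606711]
[505.40017835 288.16062597] [158.38975935 283.25875417]
(526.3918918918919, 230.17567567567568)
(504.77027027027026, 290.1756756756757)
base t (165.875, 279.625) cap? (149.625, 289.625)
[0.47372512 0.26294385 0.13823848] 0.0015536243665613219
```

step_arm(
  series=[
    [[0.05, 0.1, -2], 0, 255],
    [[0.05, 0.1, -5], 0, 255],
    [[0.05, 0.1, -8], 0, 255],
    [[0.05, 0.1, -10], 0, 255],
    [[0.05, 0.1, -10.4], 0, 255],
  ],
)

```text
clock: 26.48
tcp_pos: [0.4719, 0.2634, 0.1218]
orientation: [0.013, 0.084, 0.996, -0.012]
wrist_force: [0.1, 0.5, -1.4]
finger_gap: 0.0223
```

step_arm(
  series=[
    [[0, 0, -0.2], 0, 255],
    [[0, 0, -0.4], 0, 255],
    [[0, 0, -0.4], 0, 255],
  ],
)

```text
clock: 26.85
tcp_pos: [0.4724, 0.2636, 0.1185]
orientation: [0.014, 0.084, 0.996, -0.012]
wrist_force: [-0.2, -0.0, -2.5]
finger_gap: 0.0224
```

step_arm(
  series=[
    [[0, 0.05, -0.2], 0, 255],
    [[0, 0.05, -0.3], 0, 255],
    [[0, 0.05, -0.4], 0, 255],
    [[0, 0.05, -0.4], 0, 255],
  ],
)

```text
clock: 27.35
tcp_pos: [0.4733, 0.2646, 0.116]
orientation: [0.015, 0.084, 0.996, -0.011]
wrist_force: [-1.3, -0.0, 7.0]
finger_gap: 0.0221
```

step_arm(
  series=[
    [[0, 0, -0.1], 0, 255],
    [[0, 0, -0.15], 0, 255],
    [[0, 0, -0.15], 0, 255],
  ],
)

```text
clock: 27.72
tcp_pos: [0.474, 0.2652, 0.116]
orientation: [0.016, 0.084, 0.996, -0.011]
wrist_force: [-2.9, 0.3, 8.9]
finger_gap: 0.0223
```

step_arm(
  series=[
    [[0, 0, 0.1], 0, 255],
    [[0, 0, 0.1], 0, 180],
    [[0, 0, 0.1], 0, 100],
    [[0, 0, 0.1], 0, 80],
    [[0, 0, 0.1], 0, 80],
  ],
)

```text
clock: 28.35
tcp_pos: [0.4739, 0.2651, 0.1168]
orientation: [0.016, 0.084, 0.996, -0.011]
wrist_force: [0.2, -0.4, 0.5]
finger_gap: 0.0587
```

step_arm(
  series=[
    [[0, 0, 3], 0, 80],
    [[0, 0, 8], 0, 80],
    [[-2, -6, 10], 0, 80],
    [[-2, -12, 10], 0, 80],
    [[-2, -18, 10], 0, 80],
  ],
)

```text
clock: 28.98
tcp_pos: [0.4539, 0.0838, 0.2175]
orientation: [0.017, 0.083, 0.996, -0.011]
wrist_force: [0.6, 0.2, 0.5]
finger_gap: 0.0587
```

step_arm(
  series=[
    [[0, -6, 0], 0, 80],
    [[0, -12, 0], 0, 80],
    [[0, -18, 0], 0, 80],
    [[0, -18, 0], 0, 80],
  ],
)

```text
clock: 29.48
tcp_pos: [0.4539, -0.1002, 0.2175]
orientation: [0.017, 0.087, 0.996, -0.011]
wrist_force: [-0.1, 0.0, 0.8]
finger_gap: 0.0588
```

```bash
cat > chk.py <<'E'
from m import *
import sys
t=Cam("top");s=Cam("scene"); n=sys.argv[1]
cv2.imwrite(f"pics/{n}t.png",t.im);cv2.imwrite(f"pics/{n}s.png",s.im)
t.crop(115,180,135,145,4,n+"tc")
for nm,c in(("t",t),("s",s)):
    h=masks(c); m=((h[...,0]<6)|(h[...,0]>174))&(h[...,1]>170)&(h[...,2]>60)
    print(nm,[(k.round(1),a) for k,a,_ in comps(m,20) if a<200])
E
python3 chk.py c1
```

```text
t [(array([154.4, 281.6]), np.int32(98))]
s [(array([349.4, 180. ]), np.int32(49)), (array([178.1, 248.2]), np.int32(29)), (array([507.3, 280.1]), np.int32(134))]
```

View pics/c1s.png

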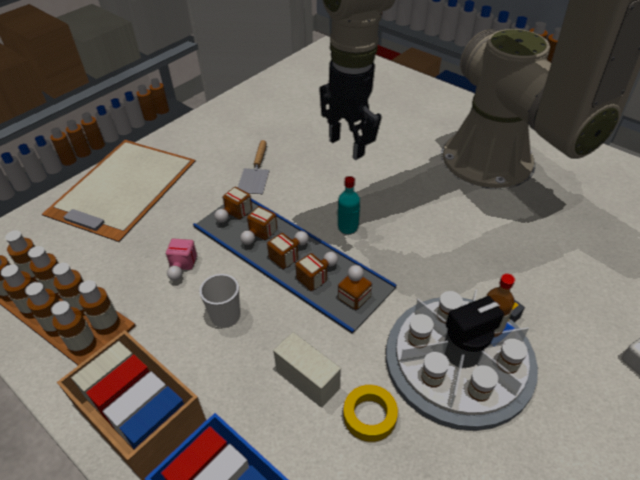

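View pics/c1tc.png

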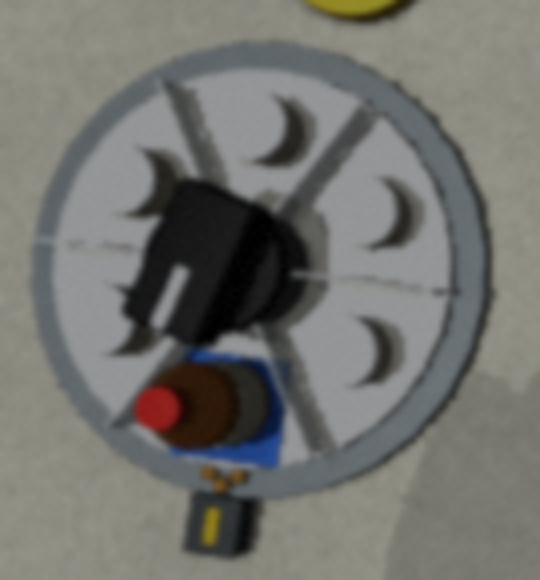

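Run:
```python
from m import *
t=Cam("top");s=Cam("scene")
q=lambda x,y,x0,y0,k:((x+.5)/k-.5+x0,(y+.5)/k-.5+y0)
p,e=tri(t,(154.4,281.6),s,(507.3,280.1));print("cap",p,e)
print("cap pl t",t.plane(154.4,281.6,.172),"bay",np.array([.552,.252])+.08*np.array([np.cos(np.radians(170.8)),np.sin(np.radians(170.8))]))
b=cv2.resize(t.im[220:275,135:195],None,fx=11,fy=11,interpolation=cv2.INTER_CUBIC)
cv2.imwrite("pics/k2.png",np.clip(b.astype(float)*4,0,255).astype(np.uint8))
for n,x0,y0,w,h in(("s",430,290,80,60),):
    cv2.imwrite("pics/k2s.png",np.clip(cv2.resize(s.im[270:350,430:530],None,fx=7,fy=7,interpolation=cv2.INTER_CUBIC).astype(float)*3,0,255).astype(np.uint8))
```

```text
cap [0.47639031 0.2639459  0.16525225] 0.000993948766823667
cap pl t [0.47617196 0.26251873 0.172     ] bay [0.4730291 0.2647905]
```

View pics/k2.png

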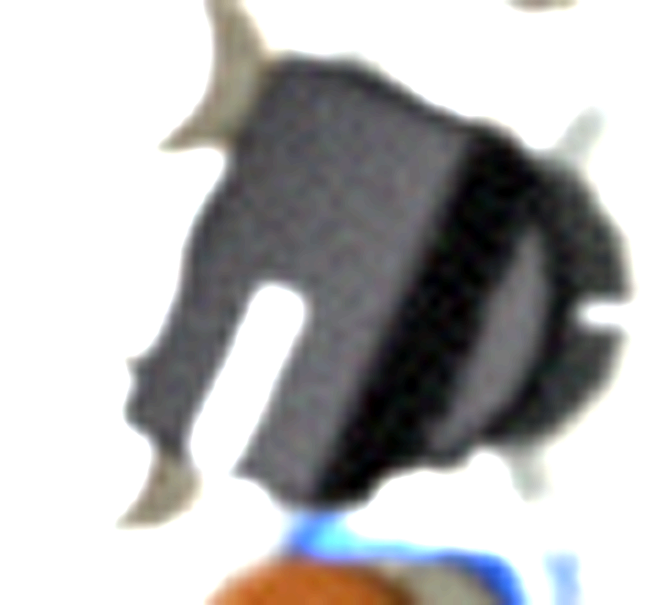

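View pics/k2s.png

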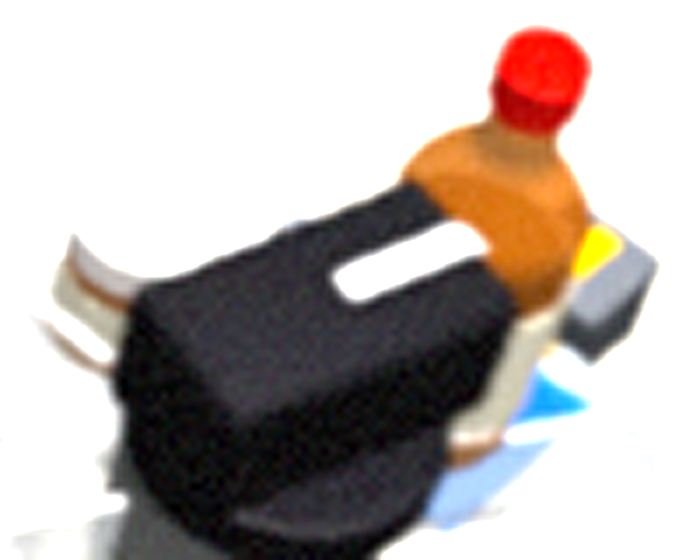

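Syrup cap measures (0.476, 0.264) against the bay middle at (0.473, 0.265), so it is within 4 mm. In the top crop the ball sits midway between the studs, at (221,485). In the scene view the fallen bottles have not moved, with stoppers at (222,216), (248,239), (302,240) and (331,260). Starting with bottle A, the one next to the standing bottle.

step_arm(
  series=[
    [[4, 2, 0], 0.04, 80],
    [[8.1, 3.5, -2], 0.04, 80],
    [[8.1, 3.5, -7], 0.04, 80],
    [[8.1, 3.5, -11], 0.04, 80],
    [[8.1, 3.5, -13], 0.04, 80],
  ],
  newtons=60,
)

```text
clock: 30.3
tcp_pos: [0.5331, -0.0572, 0.0848]
orientation: [0.015, 0.06, 0.998, -0.01]
wrist_force: [0.5, 0.4, 0.1]
finger_gap: 0.0583
```

```bash
python3 tip.py b1; python3 -c "
from m import *
g=env.get_state();q=g['orientation'];print(q,np.degrees(2*np.arctan2(q[2],q[1]))-90)"
```

```text
[ 0.53201552 -0.05700759  0.08307253] 0.05894431962452641 [334.84847795 241.84803532]
[ 0.01351183  0.06041191  0.99803818 -0.00936076] 83.07214970667201
```

View pics/b1.png

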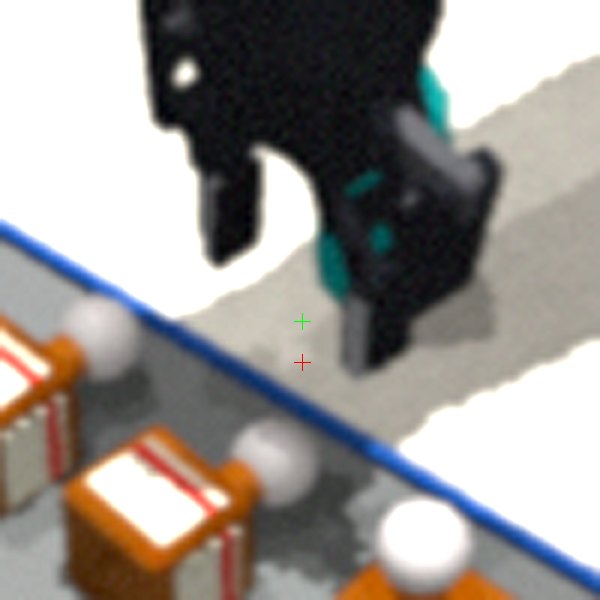

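step_arm(
  series=[
    [[0.25, -0.8, -2], 0, 80],
    [[0.25, -0.8, -5], 0, 80],
    [[0.25, -0.8, -8], 0, 80],
    [[0.25, -0.8, -9.1], 0, 80],
    [[0.25, -0.8, -9.1], 0, 80],
  ],
)

```text
clock: 30.98
tcp_pos: [0.5343, -0.064, -0.0079]
orientation: [0.013, 0.06, 0.998, -0.009]
wrist_force: [0.3, -0.1, -0.5]
finger_gap: 0.0585
```

```bash
python3 tip.py b2
```

```text
[ 0.53515941 -0.06442117 -0.00712264] 0.05853783451192042 [330.90362122 270.75740924]
```

View pics/b2.png

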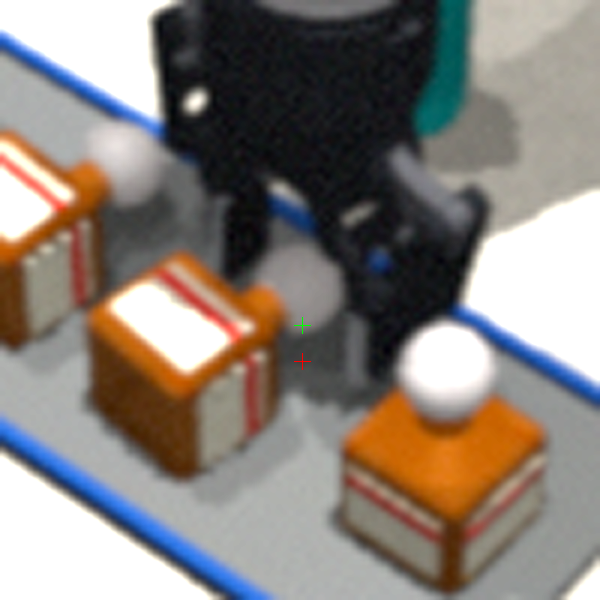

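step_arm(
  series=[
    [[0, 0, -0.1], 0, 150],
    [[0, 0, -0.1], 0, 255],
    [[0, 0, -0.1], 0, 255],
    [[0, 0, -0.1], 0, 255],
    [[0, 0, -0.1], 0, 255],
  ],
)

```text
clock: 31.65
tcp_pos: [0.5353, -0.0645, -0.0077]
orientation: [0.014, 0.06, 0.998, -0.009]
wrist_force: [-1.7, 1.0, 4.6]
finger_gap: 0.0274
```

step_arm(
  series=[
    [[0, 0, 2], 0, 255],
    [[0, 0, 5], 0, 255],
    [[0, 0, 8], 0, 255],
    [[0, 0, 11], 0, 255],
    [[0, 0, 11], 0, 255],
  ],
)

```text
clock: 32.28
tcp_pos: [0.5369, -0.065, 0.104]
orientation: [0.016, 0.06, 0.998, -0.01]
wrist_force: [0.5, 0.4, -1.2]
finger_gap: 0.027
```

```bash
python3 tip.py b3
```

```text
[ 0.5357609  -0.06471862  0.10235161] 0.02688199421913802 [330.61721398 234.21631589]
```

View pics/b3.png

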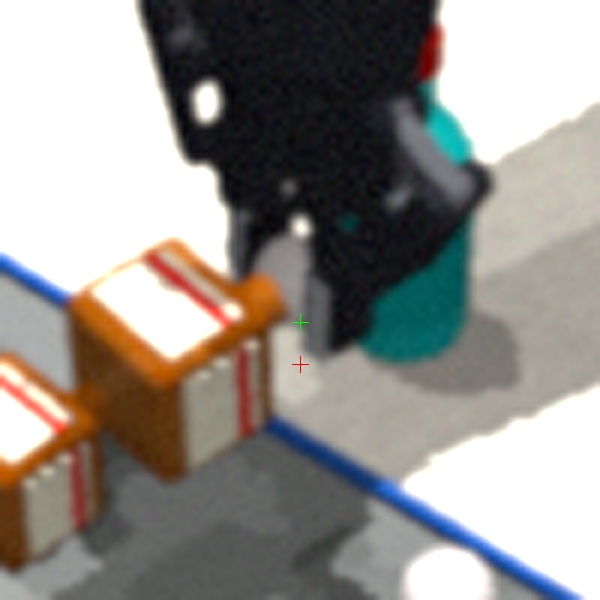

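step_arm(
  series=[
    [[1.5, 0, -2], 0, 255],
    [[2.7, 0, -5], 0, 255],
    [[2.7, 0, -5], 0, 255],
    [[2.7, 0, -5], 0, 255],
  ],
  newtons=20,
)

```text
clock: 32.83
tcp_pos: [0.5616, -0.0645, 0.0515]
orientation: [0.014, 0.06, 0.998, -0.009]
wrist_force: [0.2, -0.6, -1.2]
finger_gap: 0.027
```

```bash
python3 tip.py b4
```

```text
[ 0.56230656 -0.06468748  0.05238063] 0.026648056940574257 [321.99564795 259.16403748]
```

View pics/b4.png

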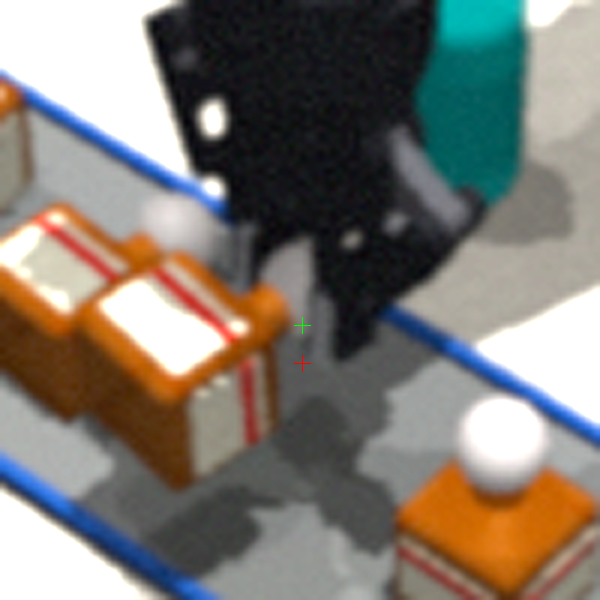

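step_arm(
  series=[
    [[0, 0, 0], 0, 255],
    [[0, 0, 0], 0, 255],
    [[0, 0, 0], 0, 255],
    [[0, 0, 0], 0, 255],
  ],
  newtons=20,
)

```text
clock: 33.38
tcp_pos: [0.5624, -0.0647, 0.0526]
orientation: [0.015, 0.06, 0.998, -0.01]
wrist_force: [0.2, -0.3, -0.4]
finger_gap: 0.0271
```

```bash
python3 tip.py b5
```

```text
[ 0.56231559 -0.06470186  0.05254044] 0.0273488414243653 [321.98625147 259.10954409]
```

View pics/b5.png

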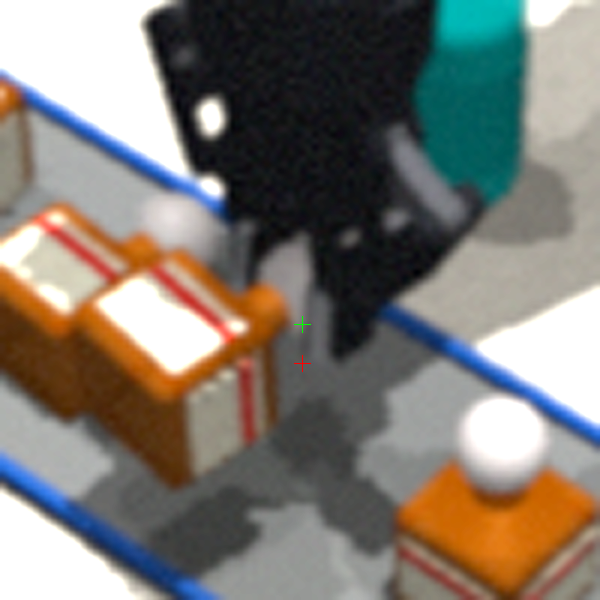

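step_arm(
  series=[
    [[0, 0, 0], 0, 185],
    [[0, 0, 0], 0, 182],
    [[0, 0, 0], 0, 180],
    [[0, 0, 0], 0, 178],
    [[0, 0, 0], 0, 178],
  ],
)

```text
clock: 34.05
tcp_pos: [0.5623, -0.0647, 0.0525]
orientation: [0.015, 0.06, 0.998, -0.01]
wrist_force: [0.5, -0.9, -1.9]
finger_gap: 0.0272
```

```bash
python3 tip.py b6
```

```text
[ 0.56231782 -0.06468171  0.05253005] 0.027115126208480878 [321.99327277 259.11856452]
```

View pics/b6.png

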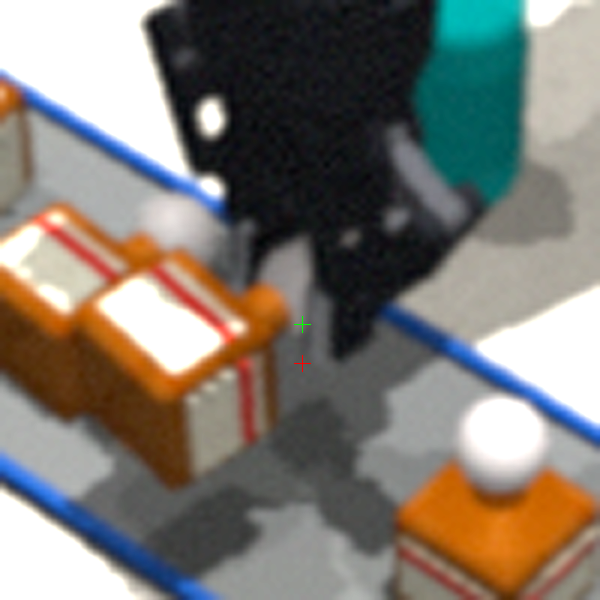

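step_arm(
  series=[
    [[0, 0, 0], 0, 176],
    [[0, 0, 0], 0, 175],
    [[0, 0, 0], 0, 174],
    [[0, 0, 0], 0, 173],
  ],
)

```text
clock: 34.6
tcp_pos: [0.5623, -0.0647, 0.0525]
orientation: [0.015, 0.06, 0.998, -0.01]
wrist_force: [-0.5, 0.3, -1.3]
finger_gap: 0.0274
```

```bash
python3 tip.py b7
```

```text
[ 0.56228963 -0.06468344  0.05251497] 0.0277891854495346 [322.00197948 259.11509454]
```

View pics/b7.png

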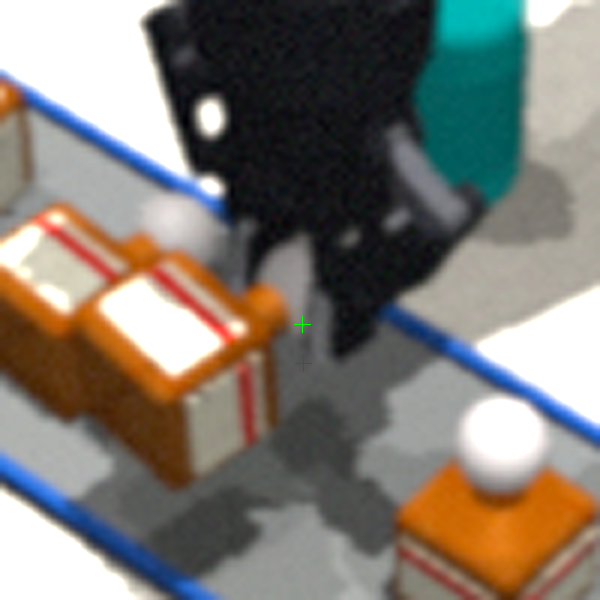

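step_arm(
  series=[
    [[0, 0, 0], 0, 172],
    [[0, 0, 0], 0, 171],
    [[0, 0, 0], 0, 170],
    [[0, 0, 0], 0, 170],
  ],
)

```text
clock: 35.15
tcp_pos: [0.5623, -0.0647, 0.0525]
orientation: [0.014, 0.06, 0.998, -0.01]
wrist_force: [0.8, -0.3, -1.8]
finger_gap: 0.0289
```

```bash
python3 tip.py b8
```

```text
[ 0.56232623 -0.06465993  0.05252979] 0.028268168716292265 [321.99882104 259.12635639]
```

View pics/b8.png

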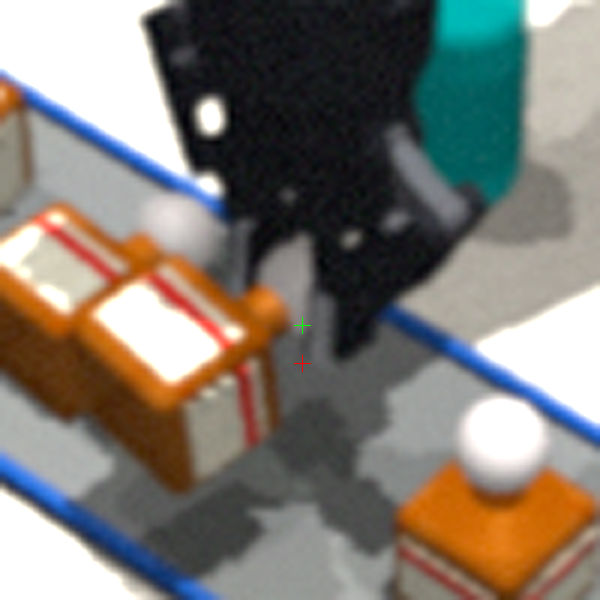

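Starting to creep. Easing open a little more.

step_arm(
  series=[
    [[0, 0, 0], 0, 169],
    [[0, 0, 0], 0, 168],
    [[0, 0, 0], 0, 168],
    [[0, 0, 0], 0, 168],
  ],
)

```text
clock: 35.7
tcp_pos: [0.5623, -0.0647, 0.0525]
orientation: [0.015, 0.06, 0.998, -0.01]
wrist_force: [-0.0, -1.2, -1.9]
finger_gap: 0.0287
```

```bash
python3 tip.py b9
```

```text
[ 0.56253592 -0.064724    0.05259014] 0.029147910427034383 [321.90497712 259.15086445]
```

View pics/b9.png

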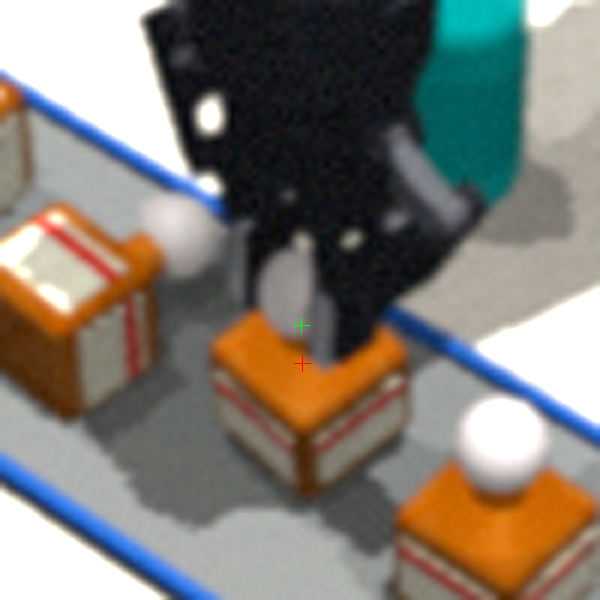

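Swung upright at closure 168. I tighten again and set it down.

step_arm(
  series=[
    [[0, 0, 0], 0, 200],
    [[0, 0, -0.3], 0, 200],
    [[0, 0, -0.6], 0, 200],
    [[0, 0, -0.8], 0, 200],
    [[0, 0, -0.8], 0, 200],
  ],
)

```text
clock: 36.38
tcp_pos: [0.5656, -0.0671, 0.0486]
orientation: [0.018, 0.06, 0.998, -0.012]
wrist_force: [-3.3, -4.6, 17.6]
finger_gap: 0.0283
```

step_arm(
  series=[
    [[0, 0, -0.1], 0, 200],
    [[0, 0, -0.2], 0, 200],
    [[0, 0, -0.3], 0, 200],
    [[0, 0, -0.3], 0, 200],
  ],
)

```text
clock: 36.88
tcp_pos: [0.5677, -0.0683, 0.0484]
orientation: [0.021, 0.061, 0.998, -0.013]
wrist_force: [-3.4, -0.8, 17.2]
finger_gap: 0.0283
```

step_arm(
  series=[
    [[-0.3, 0.2, 0.1], 0, 200],
    [[-0.3, 0.2, 0.1], 0, 200],
    [[-0.3, 0.2, 0.1], 0, 160],
    [[-0.3, 0.2, 0.1], 0, 120],
    [[-0.3, 0.2, 0.1], 0, 80],
  ],
)

```text
clock: 37.5
tcp_pos: [0.5646, -0.0662, 0.0492]
orientation: [0.021, 0.061, 0.998, -0.013]
wrist_force: [-0.7, 0.5, -0.9]
finger_gap: 0.0586
```

```bash
python3 tip.py b10
```

```text
[ 0.56463956 -0.06627441  0.0492678 ] 0.0587515500778361 [320.64249325 260.49126994]
```

View pics/b10.png

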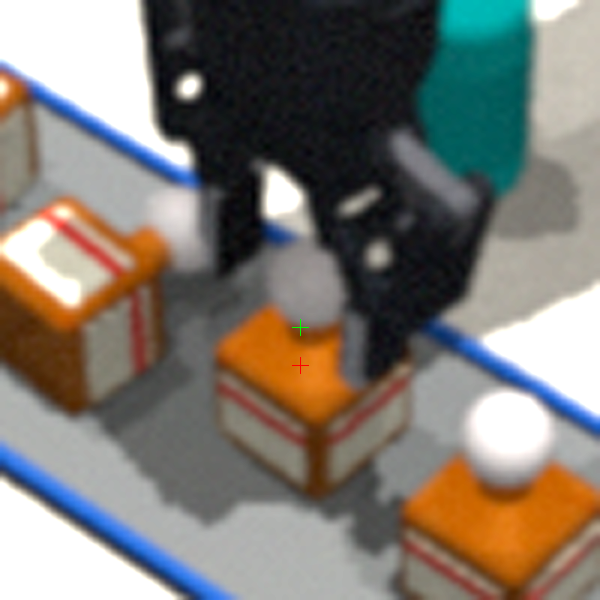

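step_arm(
  series=[
    [[0, 0, 3], 0, 80],
    [[0, 0, 7], 0, 80],
    [[-3.5, -5, 7], 0.05, 80],
    [[-3.5, -8.5, 7], 0.05, 80],
    [[-3.5, -8.5, 4], 0.05, 80],
  ],
)

```text
clock: 38.17
tcp_pos: [0.532, -0.1547, 0.0917]
orientation: [0.024, 0.037, 0.999, -0.014]
wrist_force: [0.2, 1.0, -0.5]
finger_gap: 0.0586
```

```bash
python3 tip.py b11
cat > balls.py <<'E'
from m import *
t=Cam("top");s=Cam("scene");g=env.get_state();q=g['orientation'];print(g['clock'],g['tcp_pos'],np.degrees(2*np.arctan2(q[2],q[1]))-90)
def balls(h,roi):
    x,y,w,hh=roi; m=np.zeros(h.shape[:2],bool); sub=h[y:y+hh,x:x+w]; m[y:y+hh,x:x+w]=(sub[...,2]>110)&(sub[...,1]<25); return [(c.round(1),a) for c,a,_ in comps(m,25) if a<300]
print(balls(masks(t),(262,212,190,52)))
E
python3 balls.py
```

```text
[ 0.52829575 -0.15216298  0.08609577] 0.05882701615706621 [300.23667712 218.04880331]
38.325 [ 0.52806453 -0.15082378  0.08801106] 85.87485449588738
[(array([393.9, 220.3]), np.int32(77)), (array([435.5, 223.9]), np.int32(80)), (array([275.8, 237.3]), np.int32(74)), (array([317.8, 241.4]), np.int32(66))]
```

View pics/b11.png

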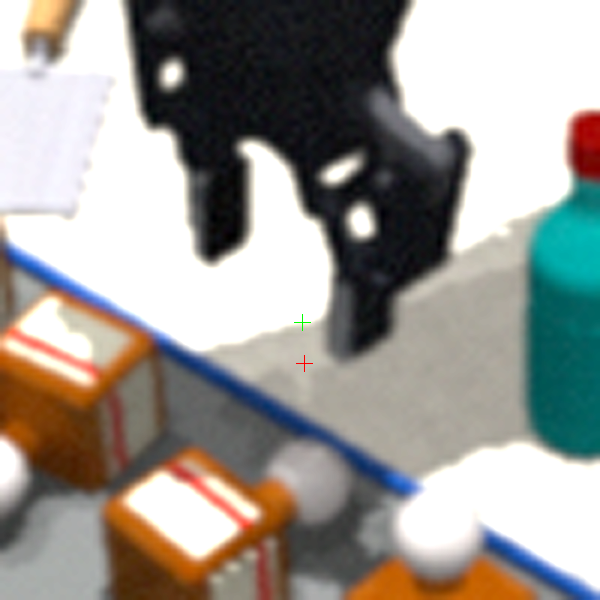

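step_arm(
  series=[
    [[0.4, -0.15, -2], 0, 80],
    [[0.4, -0.15, -5], 0, 80],
    [[0.4, -0.15, -8], 0, 80],
    [[0.4, -0.15, -9.6], 0, 80],
    [[0.4, -0.15, -9.6], 0, 80],
  ],
  newtons=25,
)

```text
clock: 38.95
tcp_pos: [0.5316, -0.1517, -0.0084]
orientation: [0.018, 0.036, 0.999, -0.011]
wrist_force: [0.4, 0.2, 0.1]
finger_gap: 0.0586
```

step_arm(
  series=[
    [[0, 0, 0], 0, 150],
    [[0, 0, 0], 0, 200],
    [[0, 0, 0], 0, 200],
    [[0, 0, 0], 0, 200],
  ],
)

```text
clock: 39.45
tcp_pos: [0.532, -0.152, -0.0078]
orientation: [0.019, 0.036, 0.999, -0.012]
wrist_force: [-0.4, -0.5, 1.8]
finger_gap: 0.0283
```

step_arm(
  series=[
    [[0, 0, 2], 0, 200],
    [[1, 0, 4], 0, 200],
    [[2.2, 0, 6.3], 0, 200],
    [[3.4, 0, 6.3], 0, 200],
    [[3.4, 0, 6.3], 0, 200],
  ],
)

```text
clock: 40.08
tcp_pos: [0.5663, -0.1519, 0.0542]
orientation: [0.019, 0.036, 0.999, -0.012]
wrist_force: [-1.1, 0.0, -1.8]
finger_gap: 0.0284
```

```bash
python3 tip.py b12
```

```text
[ 0.5651681  -0.15157467  0.05371456] 0.028165459079263214 [289.00612769 239.12929134]
```

View pics/b12.png

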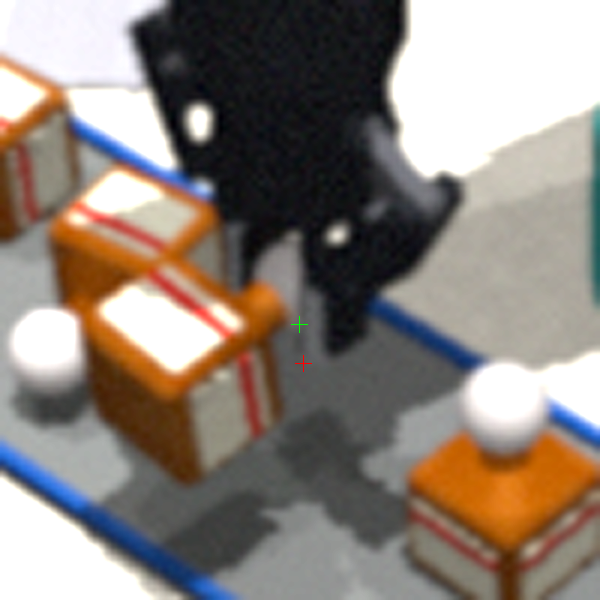

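step_arm(
  series=[
    [[0, 0, 0.4], 0, 172],
    [[0, 0, 0.4], 0, 170],
    [[0, 0, 0.4], 0, 169],
    [[0, 0, 0.4], 0, 168],
    [[0, 0, 0.4], 0, 168],
  ],
)

```text
clock: 40.75
tcp_pos: [0.5649, -0.1516, 0.0576]
orientation: [0.017, 0.036, 0.999, -0.011]
wrist_force: [-0.5, 0.2, -1.0]
finger_gap: 0.0293
```

```bash
python3 tip.py b13
```

```text
[ 0.56486907 -0.15152897  0.05762551] 0.029447568394368382 [289.0141721  237.73564611]
```

View pics/b13.png

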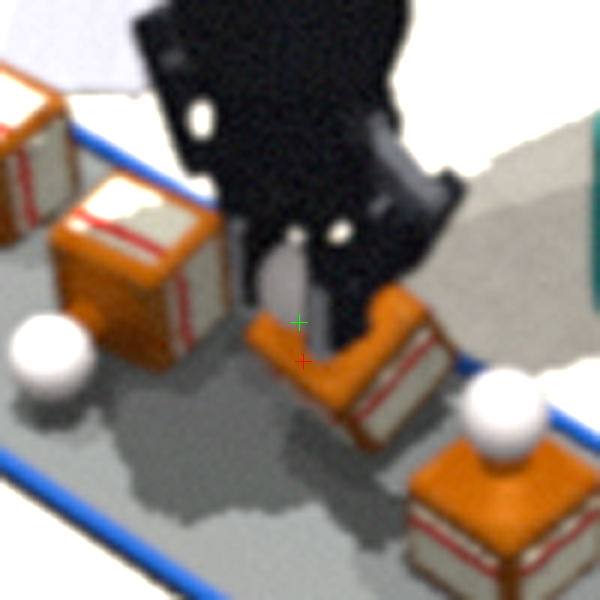

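step_arm(
  series=[
    [[0, 0, 0], 0, 169],
    [[0, 0, 0], 0, 169],
    [[0, 0, 0], 0, 169],
    [[0, 0, 0], 0, 169],
  ],
)

```text
clock: 41.3
tcp_pos: [0.5649, -0.1515, 0.0576]
orientation: [0.018, 0.036, 0.999, -0.011]
wrist_force: [-0.8, -0.2, -1.2]
finger_gap: 0.0289
```

```bash
python3 tip.py b14
```

```text
[ 0.56488939 -0.15151145  0.05761468] 0.02904610871018294 [289.01393335 237.74875971]
```

View pics/b14.png

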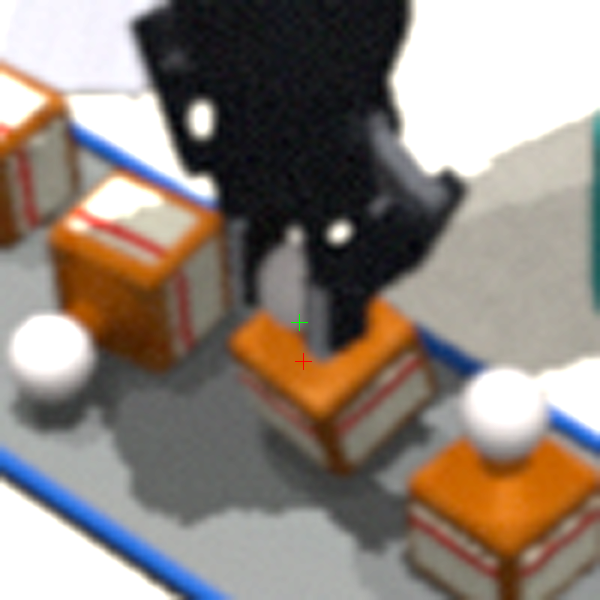

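step_arm(
  series=[
    [[0, 0, -0.4], 0, 170],
    [[0, 0, -0.8], 0, 170],
    [[0, 0, -1.0], 0, 170],
    [[0, 0, -1.0], 0, 170],
  ],
)

```text
clock: 41.85
tcp_pos: [0.5665, -0.1523, 0.0493]
orientation: [0.019, 0.036, 0.999, -0.012]
wrist_force: [-0.5, -0.3, 8.3]
finger_gap: 0.0289
```

```bash
python3 tip.py b15
```

```text
[ 0.5664424  -0.15225811  0.04927173] 0.028667618982786254 [288.46256412 240.81238223]
```

View pics/b15.png

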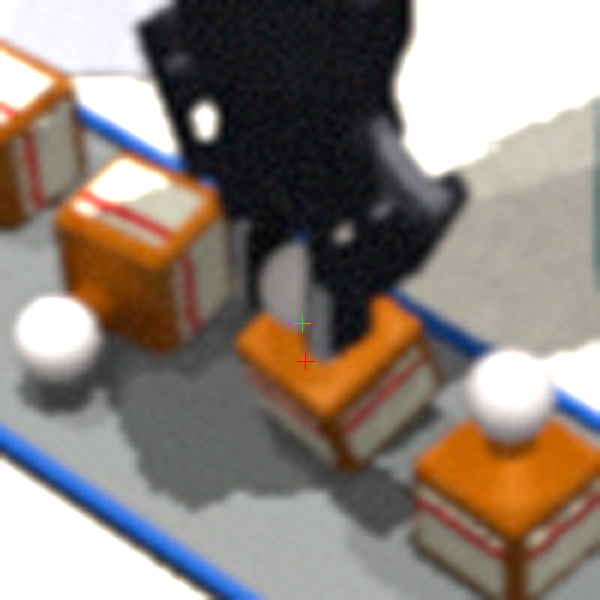

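step_arm(
  series=[
    [[-0.3, 0, 0], 0, 168],
    [[-0.6, 0, 0], 0, 168],
    [[-0.9, 0, 0], 0, 168],
    [[-0.9, 0, -0.1], 0, 168],
  ],
)

```text
clock: 42.4
tcp_pos: [0.5572, -0.1525, 0.0484]
orientation: [0.019, 0.036, 0.999, -0.012]
wrist_force: [-0.8, -0.5, 4.6]
finger_gap: 0.029
```

```bash
python3 tip.py b16
```

```text
[ 0.5575655  -0.15258395  0.04851385] 0.029229288335896417 [291.3057658  238.61460979]
```

View pics/b16.png

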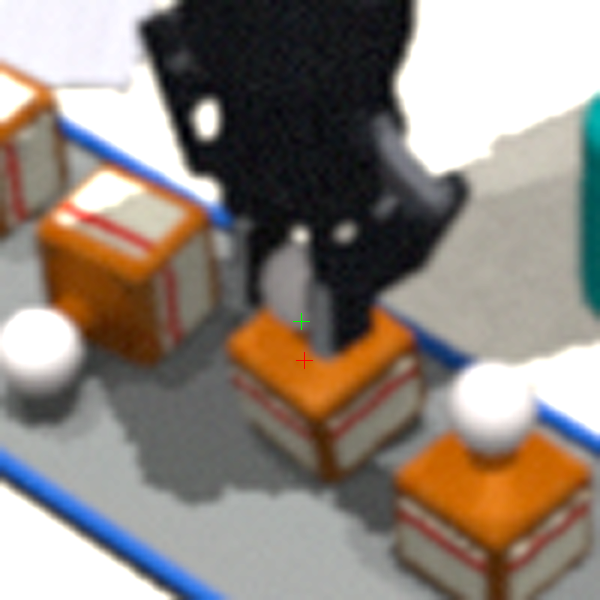

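step_arm(
  series=[
    [[-0.3, 0, 0], 0, 168],
    [[-0.5, 0, -0.1], 0, 168],
    [[-0.5, 0, 0], 0, 160],
    [[-0.5, 0, 0], 0, 120],
    [[-0.5, 0, 0], 0, 80],
  ],
)

```text
clock: 43.08
tcp_pos: [0.5526, -0.1525, 0.0485]
orientation: [0.02, 0.036, 0.999, -0.012]
wrist_force: [0.2, 0.4, -0.7]
finger_gap: 0.0588
```

step_arm(
  series=[
    [[0, 0, 0], 0, 80],
    [[0, 0, 3], 0, 80],
    [[0, 0, 8], 0, 80],
  ],
)

```text
clock: 43.45
tcp_pos: [0.551, -0.1519, 0.1273]
orientation: [0.017, 0.036, 0.999, -0.011]
wrist_force: [0.2, -0.5, 0.8]
finger_gap: 0.0587
```

```bash
python3 tip.py b17; python3 balls.py; python3 chk.py c2
```

```text
[ 0.55534812 -0.15358555  0.1359412 ] 0.0589422135418853 [289.30949283 206.67449155]
43.6 [ 0.55499702 -0.15351125  0.13169288] 85.9018304957782
[(array([435.6, 223.8]), np.int32(79)), (array([275.7, 237.5]), np.int32(51)), (array([317.5, 242.1]), np.int32(56))]
t [(array([154.4, 281.5]), np.int32(97))]
s [(array([371.3,  47. ]), np.int32(57)), (array([349.4, 180.1]), np.int32(50)), (array([178.1, 248.2]), np.int32(29)), (array([507.1, 280.5]), np.int32(142))]
```

View pics/c2s.png

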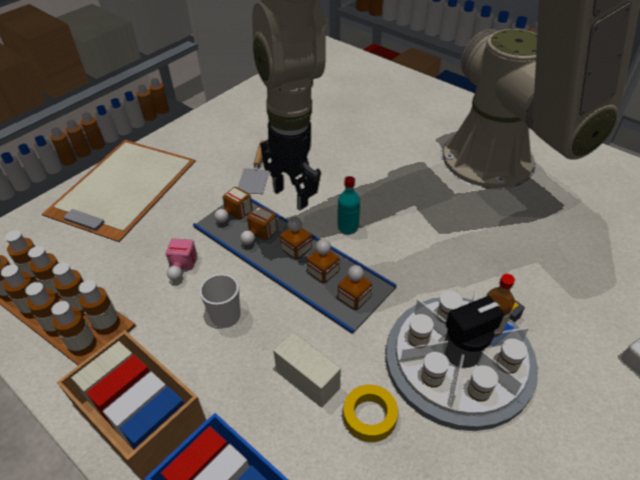

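The scene view shows three bottles standing, at (295,240), (322,262) and (355,286). Two are still lying, with stoppers at (222,216) and (248,239). Bottle C is next.

step_arm(
  series=[
    [[2, -3, 0], 0.08, 80],
    [[4.9, -6.5, 0], 0.165, 80],
    [[4.9, -8.7, -2], 0.165, 80],
    [[4.9, -8.7, -6], 0.165, 80],
    [[4.9, -8.7, -6], 0.165, 80],
  ],
)

```text
clock: 44.32
tcp_pos: [0.5966, -0.2374, 0.0625]
orientation: [0.016, -0.046, 0.999, -0.007]
wrist_force: [0.2, -0.1, -0.3]
finger_gap: 0.059
```

```bash
python3 tip.py b18;python3 balls.py
```

```text
[ 0.59846875 -0.23803292  0.06520586] 0.05864763845989815 [247.36951594 224.79671636]
44.475 [ 0.60129316 -0.23916266  0.06871261] 95.3535696652396
[(array([276.2, 237.6]), np.int32(89)), (array([317.4, 242. ]), np.int32(61)), (array([357.3, 246.8]), np.int32(64))]
```

View pics/b18.png

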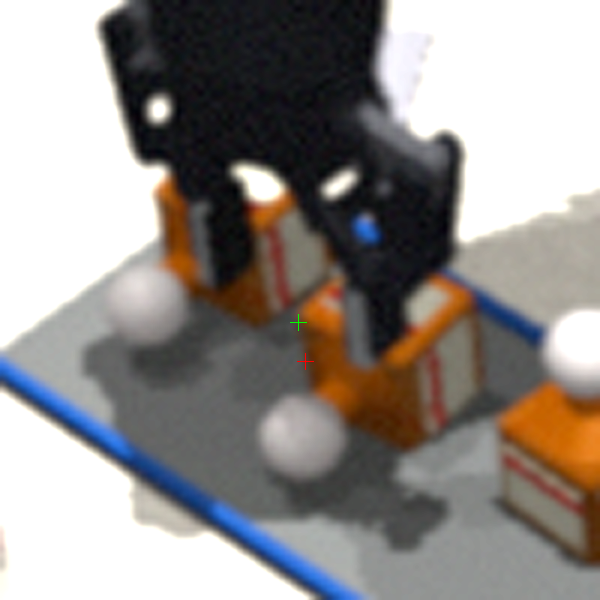

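step_arm(
  series=[
    [[0.25, -0.1, -1], 0, 80],
    [[0.25, -0.1, -4], 0, 80],
    [[0.25, -0.1, -6.8], 0, 80],
    [[0.25, -0.1, -7.7], 0, 80],
    [[0.25, -0.1, -7.7], 0, 80],
  ],
)

```text
clock: 45.1
tcp_pos: [0.6038, -0.24, -0.0082]
orientation: [0.02, -0.047, 0.999, -0.01]
wrist_force: [-1.1, 0.7, 0.5]
finger_gap: 0.059
```

step_arm(
  series=[
    [[0, 0, 0], 0, 150],
    [[0, 0, 0], 0, 200],
    [[0, 0, 0], 0, 200],
    [[0, 0, 0], 0, 200],
  ],
)

```text
clock: 45.6
tcp_pos: [0.6053, -0.2405, -0.0069]
orientation: [0.022, -0.047, 0.999, -0.011]
wrist_force: [3.0, 0.6, 2.7]
finger_gap: 0.028
```

step_arm(
  series=[
    [[0, 0, 2], 0, 200],
    [[-1, 0, 4], 0, 200],
    [[-2.2, 0, 6.7], 0, 200],
    [[-3.4, 0, 6.7], 0, 200],
    [[-3.4, 0, 6.7], 0, 200],
  ],
)

```text
clock: 46.22
tcp_pos: [0.5695, -0.2401, 0.0593]
orientation: [0.021, -0.046, 0.999, -0.011]
wrist_force: [-1.1, 0.6, -2.2]
finger_gap: 0.0285
```

```bash
python3 tip.py b19
```

```text
[ 0.56995391 -0.24009877  0.05896601] 0.028234520354946724 [256.76063899 219.19001846]
```

View pics/b19.png

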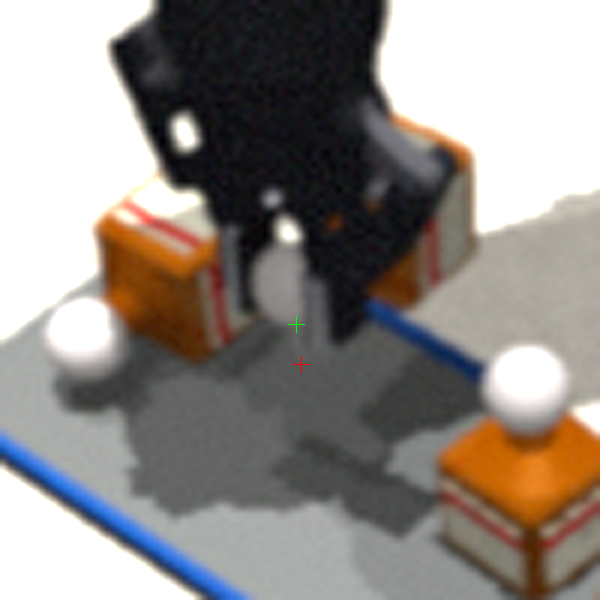

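step_arm(
  series=[
    [[0, 0, 0], 0, 171],
    [[0, 0, 0], 0, 170],
    [[0, 0, 0], 0, 169],
    [[0, 0, 0], 0, 168],
  ],
)

```text
clock: 46.78
tcp_pos: [0.5699, -0.2399, 0.0586]
orientation: [0.021, -0.047, 0.999, -0.01]
wrist_force: [0.5, 0.9, -2.6]
finger_gap: 0.0294
```

```bash
python3 tip.py b20
```

```text
[ 0.57014908 -0.23998829  0.05878241] 0.029187597690797863 [256.7402622  219.32519996]
```

View pics/b20.png

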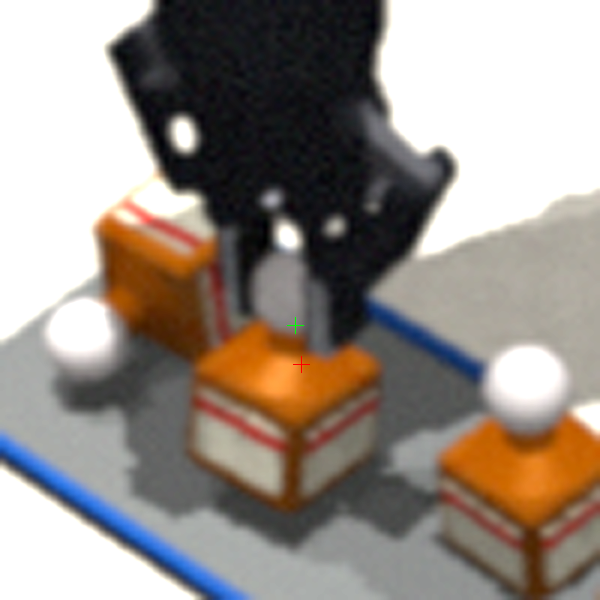

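step_arm(
  series=[
    [[0, 0, 0], 0, 168],
    [[0, 0, 0], 0, 168],
    [[0, 0, 0], 0, 169],
  ],
)

```text
clock: 47.2
tcp_pos: [0.5702, -0.24, 0.0588]
orientation: [0.021, -0.047, 0.999, -0.01]
wrist_force: [-0.2, -0.7, -1.3]
finger_gap: 0.0289
```

```bash
python3 tip.py b21
```

```text
[ 0.57015014 -0.23999734  0.05879899] 0.028992754104700237 [256.73610933 219.31790823]
```

View pics/b21.png

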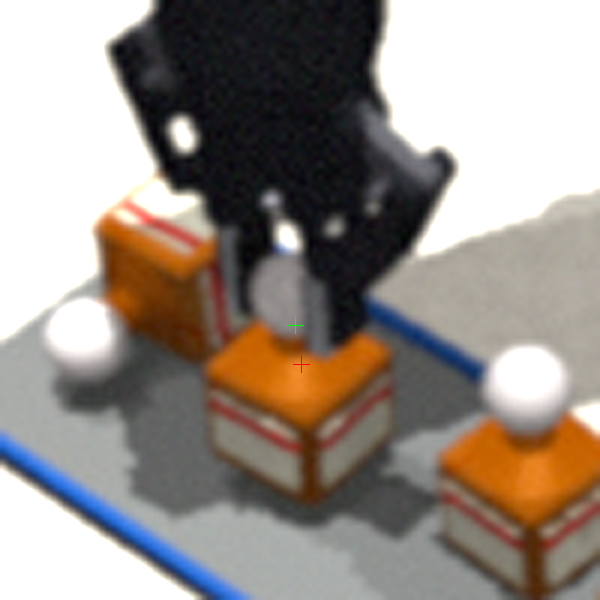

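Nearly upright. Setting it down.

step_arm(
  series=[
    [[-0.2, 0, -0.4], 0, 169],
    [[-0.3, 0, -0.7], 0, 169],
    [[-0.3, 0, -0.9], 0, 169],
    [[-0.3, 0, -0.9], 0, 169],
  ],
)

```text
clock: 47.75
tcp_pos: [0.567, -0.2399, 0.0495]
orientation: [0.021, -0.047, 0.999, -0.01]
wrist_force: [0.4, 0.7, -2.1]
finger_gap: 0.0288
```

```bash
python3 tip.py b22
```

```text
[ 0.56711152 -0.23999027  0.0497011 ] 0.02882263044270358 [258.18579428 221.63234701]
```

View pics/b22.png

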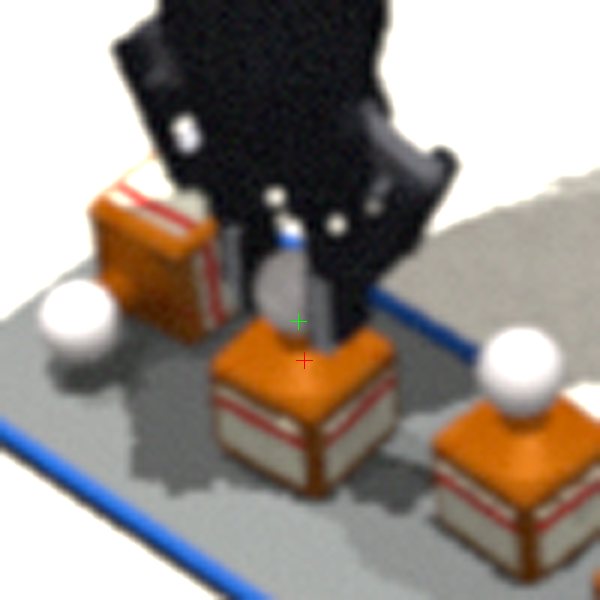

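step_arm(
  series=[
    [[0, 0, -0.2], 0, 169],
    [[0, 0, -0.3], 0, 169],
    [[0, 0, -0.3], 0, 169],
  ],
)

```text
clock: 48.18
tcp_pos: [0.5686, -0.2407, 0.0481]
orientation: [0.023, -0.047, 0.999, -0.011]
wrist_force: [1.3, -0.4, 4.5]
finger_gap: 0.0291
```

step_arm(
  series=[
    [[0, 0, -0.2], 0, 169],
    [[0, 0, -0.3], 0, 169],
    [[0, 0, -0.3], 0, 169],
  ],
)

```text
clock: 48.55
tcp_pos: [0.5697, -0.2424, 0.047]
orientation: [0.024, -0.046, 0.999, -0.013]
wrist_force: [-1.4, -1.3, 7.7]
finger_gap: 0.0287
```

On the floor. Releasing.

step_arm(
  series=[
    [[0, 0, 0], 0, 168],
    [[0, 0, 0], 0, 160],
    [[0, 0, 0], 0, 120],
    [[0, 0, 0], 0, 80],
    [[0, 0, 0], 0, 80],
  ],
)

```text
clock: 49.18
tcp_pos: [0.5695, -0.2422, 0.0468]
orientation: [0.023, -0.046, 0.999, -0.013]
wrist_force: [-0.7, 0.5, 0.4]
finger_gap: 0.0589
```

step_arm(
  series=[
    [[0, 0, 3], 0, 80],
    [[0, 0, 8], 0, 80],
    [[0, 0, 8], 0, 80],
  ],
)

```text
clock: 49.55
tcp_pos: [0.5723, -0.2438, 0.1315]
orientation: [0.027, -0.046, 0.998, -0.015]
wrist_force: [-0.0, -0.5, -0.7]
finger_gap: 0.0586
```

```bash
python3 tip.py b23;python3 balls.py
```

```text
[ 0.5709988  -0.24302849  0.12905194] 0.058490296418374714 [251.88502012 193.84496354]
49.7 [ 0.56905227 -0.24190771  0.12609672] 95.32614646780902
[(array([276.2, 237.7]), np.int32(90)), (array([317.6, 242. ]), np.int32(62)), (array([357.4, 246.7]), np.int32(62))]
```

View pics/b23.png

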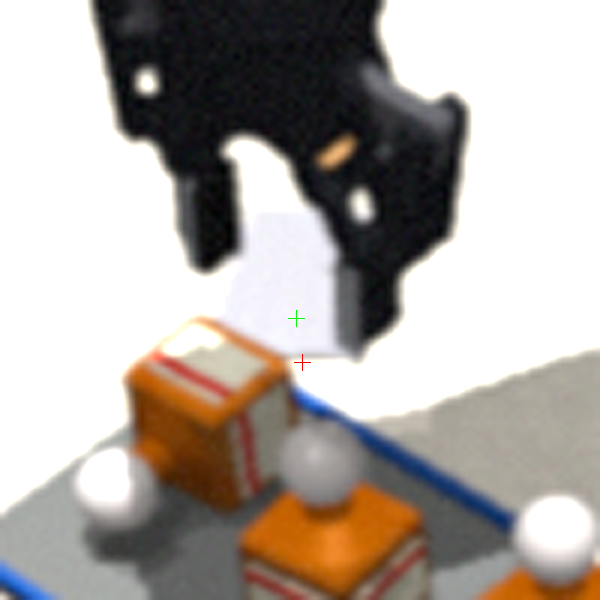

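step_arm(
  series=[
    [[1, -4, 0], -0.04, 80],
    [[2.6, -9.2, 0], -0.086, 80],
    [[2.6, -9.2, -3], -0.086, 80],
    [[2.6, -9.2, -6], -0.086, 80],
    [[2.6, -9.2, -6], -0.086, 80],
  ],
)

```text
clock: 50.32
tcp_pos: [0.5919, -0.3318, 0.0611]
orientation: [0.019, -0.003, 1.0, -0.011]
wrist_force: [-0.5, 1.2, 0.0]
finger_gap: 0.0585
```

```bash
python3 tip.py b24;python3 balls.py
```

```text
[ 0.59325035 -0.33262495  0.06346732] 0.058908817867378234 [218.817746   204.26708382]
50.475 [ 0.59527011 -0.3339283   0.06655982] 90.40917322224311
[(array([398.5, 234.5]), np.int32(77)), (array([276.3, 237.8]), np.int32(95)), (array([317.9, 242. ]), np.int32(99)), (array([357.4, 246.7]), np.int32(79))]
```

View pics/b24.png

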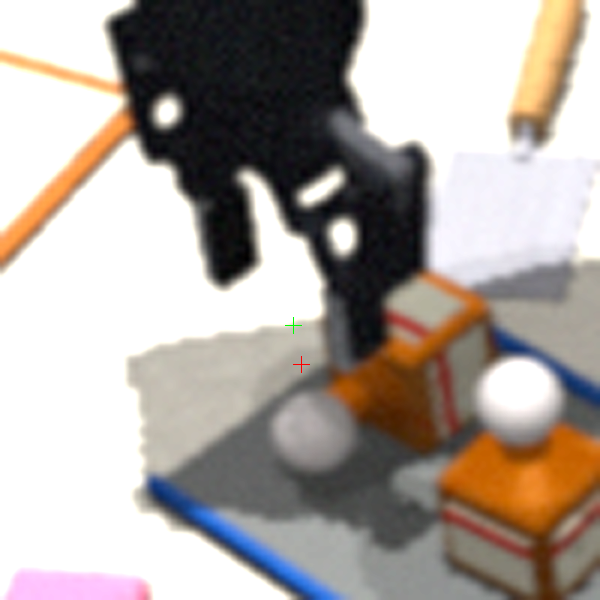

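step_arm(
  series=[
    [[-0.1, 0.05, -1], 0, 80],
    [[-0.1, 0.05, -4], 0, 80],
    [[-0.1, 0.05, -6.5], 0, 80],
    [[-0.1, 0.05, -7.5], 0, 80],
    [[-0.1, 0.05, -7.5], 0, 80],
  ],
)

```text
clock: 51.1
tcp_pos: [0.5941, -0.3332, -0.0086]
orientation: [0.022, -0.004, 1.0, -0.013]
wrist_force: [-0.2, -0.1, 0.2]
finger_gap: 0.0585
```

step_arm(
  series=[
    [[0, 0, 0], 0, 150],
    [[0, 0, 0], 0, 200],
    [[0, 0, 0], 0, 200],
    [[0, 0, 0], 0, 200],
  ],
)

```text
clock: 51.6
tcp_pos: [0.5953, -0.3338, -0.0074]
orientation: [0.024, -0.004, 1.0, -0.014]
wrist_force: [2.1, 0.5, 2.8]
finger_gap: 0.0283
```

step_arm(
  series=[
    [[0, 0, 2], 0, 200],
    [[-1, 0.2, 4], 0, 200],
    [[-2.0, 0.4, 6.7], 0, 200],
    [[-2.4, 0.4, 6.7], 0, 200],
    [[-2.4, 0.4, 6.7], 0, 200],
  ],
)

```text
clock: 52.22
tcp_pos: [0.5704, -0.3295, 0.059]
orientation: [0.023, -0.004, 1.0, -0.014]
wrist_force: [-0.4, 0.6, -2.4]
finger_gap: 0.0286
```

step_arm(
  series=[
    [[0, 0, 0], 0, 171],
    [[0, 0, 0], 0, 170],
    [[0, 0, 0], 0, 169],
    [[0, 0, 0], 0, 168],
    [[0, 0, 0], 0, 168],
  ],
)

```text
clock: 52.85
tcp_pos: [0.5707, -0.3296, 0.059]
orientation: [0.023, -0.004, 1.0, -0.014]
wrist_force: [1.2, -0.5, -1.4]
finger_gap: 0.0295
```

```bash
python3 tip.py b25
```

```text
[ 0.57056601 -0.32957642  0.05902073] 0.029348456033259526 [227.81859369 200.99044758]
```

View pics/b25.png

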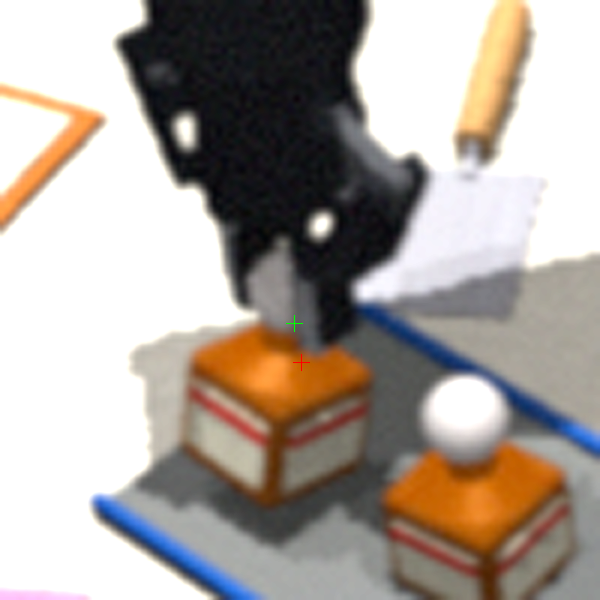

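Swung past vertical a little. Letting it damp, then lowering.

step_arm(
  series=[
    [[0, 0, 0], 0, 168],
    [[0, 0, 0], 0, 168],
    [[0, 0, 0], 0, 169],
    [[-0.2, 0, -0.5], 0, 169],
    [[-0.2, 0, -0.9], 0, 169],
  ],
)

```text
clock: 53.52
tcp_pos: [0.5681, -0.3294, 0.0495]
orientation: [0.023, -0.003, 1.0, -0.014]
wrist_force: [0.3, -0.1, -2.1]
finger_gap: 0.029
```

```bash
python3 tip.py b26
```

```text
[ 0.56792766 -0.32916564  0.04882721] 0.029035856767310485 [229.47798515 203.89586921]
```

View pics/b26.png

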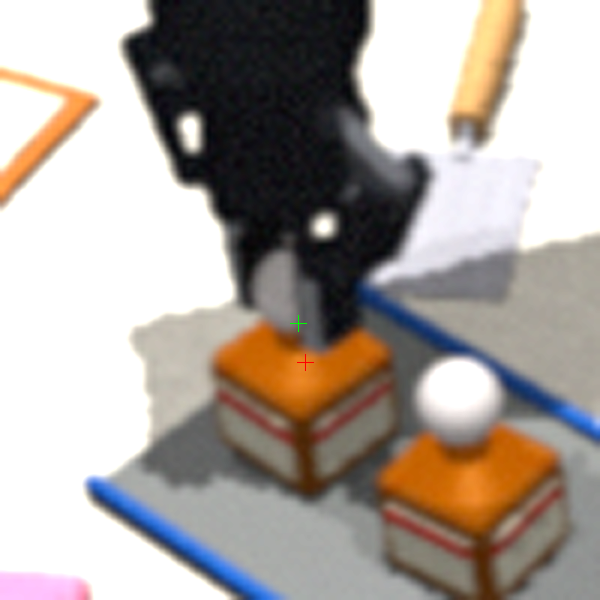

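step_arm(
  series=[
    [[0, 0, -0.2], 0, 169],
    [[0, 0, -0.3], 0, 169],
    [[0, 0, -0.3], 0, 169],
  ],
)

```text
clock: 53.95
tcp_pos: [0.5696, -0.3302, 0.0476]
orientation: [0.024, -0.004, 1.0, -0.014]
wrist_force: [1.2, -0.7, 5.7]
finger_gap: 0.0286
```

step_arm(
  series=[
    [[0, 0, -0.2], 0, 169],
    [[0, 0, -0.2], 0, 169],
    [[0, 0, -0.2], 0, 169],
  ],
)

```text
clock: 54.32
tcp_pos: [0.5704, -0.3312, 0.0471]
orientation: [0.025, -0.003, 1.0, -0.016]
wrist_force: [-0.2, -1.4, 5.7]
finger_gap: 0.0288
```

step_arm(
  series=[
    [[0, 0, 0], 0, 168],
    [[0, 0, 0], 0, 160],
    [[0, 0, 0], 0, 120],
    [[0, 0, 0], 0, 80],
    [[0, 0, 0], 0, 80],
  ],
)

```text
clock: 54.95
tcp_pos: [0.5703, -0.3311, 0.0469]
orientation: [0.025, -0.003, 1.0, -0.015]
wrist_force: [0.1, -0.3, -0.3]
finger_gap: 0.0585
```

step_arm(
  series=[
    [[0, 0, 3], 0, 80],
    [[0, 0, 8], 0, 80],
    [[0, 0, 13], 0, 80],
    [[-6, 4, 16], 0, 80],
    [[-11, 8, 16], 0, 80],
  ],
)

```text
clock: 55.58
tcp_pos: [0.4735, -0.2616, 0.2078]
orientation: [0.027, -0.003, 0.999, -0.017]
wrist_force: [0.2, -0.2, 0.7]
finger_gap: 0.0582
```

step_arm(
  series=[
    [[-5, 0, 0], 0, 80],
    [[-8, 0, 0], 0, 80],
    [[-8, 0, 0], 0, 80],
  ],
)

```text
clock: 55.95
tcp_pos: [0.392, -0.2613, 0.2083]
orientation: [0.027, -0.002, 0.999, -0.017]
wrist_force: [0.2, 0.3, 0.3]
finger_gap: 0.0583
```

```bash
python3 chk.py c3; python3 balls.py
python3 - <<'E'
from m import *
t=Cam("top");s=Cam("scene"); t.crop(255,200,210,130,3.8,"c3tl"); s.crop(180,160,230,160,3.4,"c3sl")
E
```

```text
t [(array([154.6, 281.6]), np.int32(100)), (array([340.7, 307.1]), np.int32(84))]
s [(array([371. ,  46.9]), np.int32(52)), (array([349.6, 180.6]), np.int32(82)), (array([178.1, 248.2]), np.int32(29)), (array([507.4, 279.9]), np.int32(129))]
56.15 [ 0.3943517  -0.2619589   0.20782018] 90.39189585650956
[(array([440.7, 233.3]), np.int32(92)), (array([398.9, 234.6]), np.int32(95)), (array([276.2, 237.7]), np.int32(91)), (array([317.9, 242.1]), np.int32(94)), (array([357.8, 246.8]), np.int32(95))]
```

View pics/c3t.png

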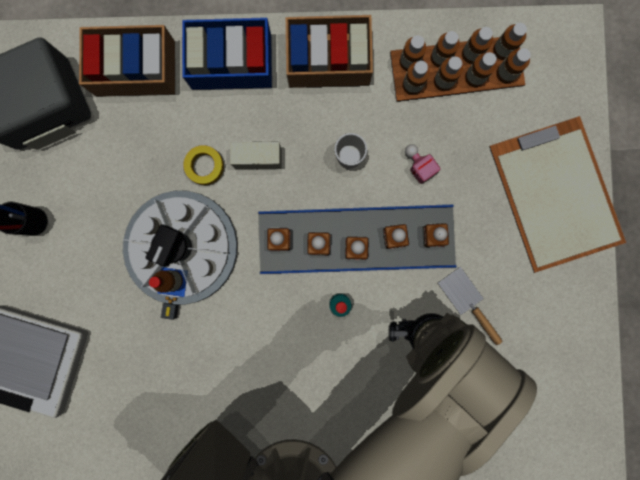

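View pics/c3sl.png

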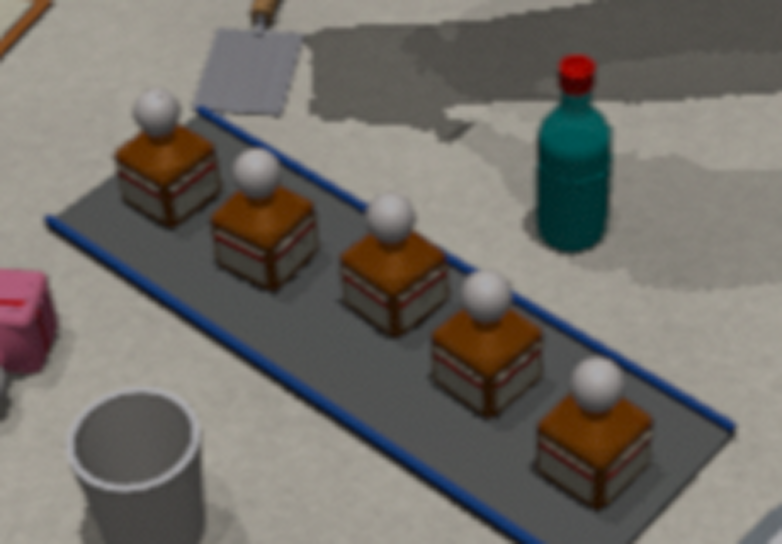

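View pics/c3tc.png

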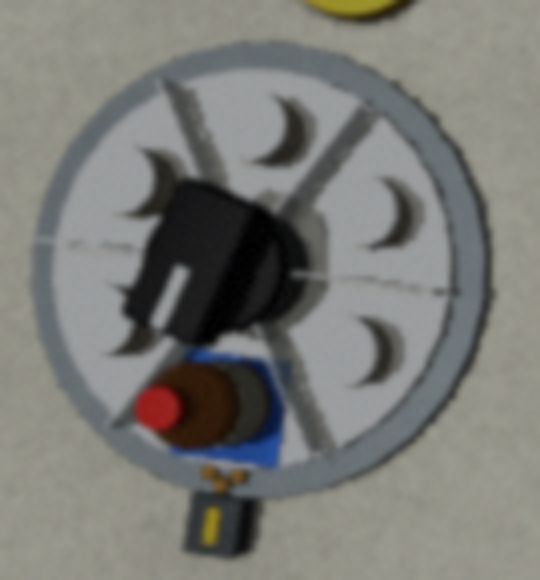

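Run:
```python
from m import *
t=Cam("top");s=Cam("scene")
q=lambda x,y:((x+.5)/3.4-.5+180,(y+.5)/3.4-.5+160)
T=[(440.7,233.3),(398.9,234.6),(357.8,246.8),(317.9,242.1),(276.2,237.7)]
S=[q(157,112),q(258,174),q(390,219),q(486,297),q(597,385)]
c=np.array([.5637,-.155]);a=.0165;R=np.array([[np.cos(a),np.sin(a)],[-np.sin(a),np.cos(a)]])
for u,v in zip(T,S):
    p=t.plane(*u,.081); w,e=tri(t,u,s,v); print("lane xy",(R@(p[:2]-c)).round(3),"tri z %.4f e %.4f"%(w[2],e))
p,e=tri(t,(154.6,281.6),s,(507.4,279.9));print("cap",p.round(4),e)
```

```text
lane xy [ 0.002 -0.179] tri z 0.0797 e 0.0003
lane xy [ 0.002 -0.089] tri z 0.0794 e 0.0003
lane xy [-0.021  0.001] tri z 0.0786 e 0.0008
lane xy [-0.008  0.088] tri z 0.0794 e 0.0011
lane xy [0.005 0.178] tri z 0.0803 e 0.0014
cap [0.4763 0.2637 0.1654] 0.0006335557167163822
```

```bash
python3 -c "
from workcell import env
print(env.get_state()['clock']);print(env.hand_in())"
```

```text
56.35
the job is handed in; nothing more can be done
None
```

I completed every step and handed the job in at 56 s of the 210 s allowed. No verdict is reported, so what follows rests on my own last checks.

- **Knob:** I pushed it onto the D-shaft to a hard stop at 53 N. Touching its top afterwards gave 150.5 mm, against 150 mm when home.
- **Turntable:** I turned it clockwise until it clicked. The ball sits midway between the two studs, with the blue bay at the yellow mark.
- **Syrup:** it stands in the blue bay, with its cap about 3.5 mm from the bay's middle.
- **Bottles:** all four fallen ones are upright and the fifth is still standing. Stoppers measured 79–80 mm high (81 mm expected), at most 21 mm across and 179 mm along from the lane's middle.
- **Other items:** the carton, tape roll, spatula, cup and look-alikes look unmoved in the final top view. The arm is clear of everything.

Three readings disagreed with what I expected:
- **Fingertip height:** the shut fingertips were about 20 mm higher than the reported tool position. I found this by touching the counter and corrected for it from the syrup onwards. The knob had already been gripped, and only near its top.
- **Knob yaw:** the knob's pointer is about 11° off the bay direction, more than the stated play of about 0.1 rad (6°). Yaw is not among the judged values.
- **Syrup cap height:** it read about 4 mm low in the last camera check. I put this down to a different colour threshold than in the first measurement.

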